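# Return the emissivity reference plates from the test fixture to the storage rack

### The arm

A 7-joint arm with a two-finger parallel gripper is mounted at the origin on the work surface. World frame = base frame: x ahead of the robot, y to its left, z up, the work surface at z = 0. Lengths are in m, angles in rad, forces in N, time in s.
With the tool pointing down it reaches from about 0.4 to 0.85 m from the base axis. Payload 10.4 kg.
Tool frame: the origin (TCP) lies between the finger pads; the fingertips stand tcp_to_tips ahead of it and the grasp point (between the pads) lies 8 mm behind it (tcp_to_tips is the distance from the TCP to the fingertips, in m); z points along the fingers, y is the line along which they close (so a half turn about z gives the same grasp; the last joint's range is limited). The gripper opens to 85 mm and grips with 20 to 120 N. Pads are 22 mm wide; open, the fingers measure 114 mm over their backs; the gripper's body (76 mm by 85 mm) begins 54 mm behind the grasp point. The pads swing forward as they close: fully open they stand 13 mm farther back than shut.
Start: joints at [-1.351, 0.332, -0.065, 1.46, 0.022, 1.35, -0.088], TCP at [0.15, 0.607, 0.242] pointing down, gripper open.
Joint ranges: [-2.6, 2.6], [-0.5, 2.12], [-1.47, 1.34], [0.16, 2.42], [-1.27, 4.41], [0.06, 2.06], [-2.6, 2.6]. Speed limits (rad/s): [2.22, 2.22, 2.79, 2.79, 3.14, 3.14, 3.14].

### API

Orientations are given as a unit quaternion [x, y, z, w].
In Python, from workcell import * gives the robot as it stands.
- The arm moves only by the tool apply_moves, never from a script. Its argument "rows" is a list of rows, each an object of numbers: "x", "y", "z": the shift along the tool's x, y, z in mm; "ax", "ay", "az": the turn, a rotation vector about the tool's x, y, z in degrees; "gripper": the closure, from 0 (fully open) to 1 (shut). A call has 1 to 5 rows; each row shifts and turns the commanded pose from where the row before left it, along the tool's axes as they then stand; what a row does not reach is not made up. A row lasts 1/12 s, in which the tool goes at most 41.7 mm and 7.16 degrees, less where a joint would pass 70% of its speed; a pose out of reach is approached as far as the arm can. A call with a gripper value outside its range is refused whole. The fingers move at their own pace and stop on an object; "newtons" is the grip in N (left out, the last holds). Time passes only in rows, so rows that do not move let the fingers close. It gives the time, the measured TCP pose, the force, the opening and the grip force at its end, in the units of the state.
- get_obs(): the state, without advancing time (a new reading comes with each control period).
- camera(name): name is "scene" or "top" or "wrist"; returns a dict with "color" (480x640x3 uint8, red, green, blue), "fov_y" (degrees; the focal length in pixels is half the picture's height over the tangent of half this angle, whatever the lens; pixels are square), "cx", "cy" (the principal point, pixels), "rvec" (rotation vector, rad) and "tvec" (3), from world to camera coordinates, as OpenCV has them. Camera axes: x right, y down, z forward; pixel columns grow to the right and rows downward; lengths in m; the calibration is good to about 2 mm. A picture is of the moment at which its call begins. There is no depth.
- hand_in(): hands the job in; it is judged then, once.
The state is a dict: "clock": time; "joint_pos": joint angles; "joint_velocities": joint speeds; "tau": joint torques, N m; "position": TCP position; "ee_rot": TCP orientation; "ft_force": force on the tool from outside, world axes, zero at the start; "torque": the same for the moment, N m; "grip_width": opening from 0.0 (shut) to 1.0 (fully open); "grasp_force": force on a finger pad.
Only numpy, scipy, OpenCV 4.12 (cv2) and the standard library are available. Lean on these libraries where they do the work, as an engineer would, in place of code of your own. Each camera call takes 0.05 s, during which the arm holds its last target. There are 200 camera calls.

### The job

The emissivity check is finished: swing the clamp bar of the test fixture well up while the four reference plates are still in place and leave it standing open. Then slide the plates out by their coloured grips and set each one down, without dropping it, flat in the storage-rack seat whose strip has the same colour.

Things in the scene. Friction and masses are not known exactly. Their poses are not given: they have to be found in the camera images.
- plate_red: Matt-black coated metal plate 76 (x) x 36 (y) x 6 mm, 65 g. Origin: centre of its underside, x along its length, z up. A red cap (8 mm thick) covers its first 24 mm at -x, roughly towards the robot; on it an upright red grip block 18 (x) x 14 (y) mm, z = 6 to 30 mm, centre at x = -26 mm: pinch across y from above. All four plates are made alike.
- plate_yellow: Bare aluminium plate with yellow cap and grip, otherwise as plate_red. At the start the four plates lie flat in a row at 52 mm pitch on the test fixture's bed (24 mm above the bench) in shuffled order, between guide ribs 4 mm high and 5 mm or so from their sides, all pointing within 0.03 rad of one way, the clamp bar closed over them.
- plate_green: White-ceramic coated plate with green cap and grip, otherwise as plate_red. At the start the last 7 mm at +x of each plate is tucked under a fixed ledge, 4 mm above its face: with the bar up, slide a plate flat along its -x by 50 mm before lifting it. The bed's front edge, 58 mm towards -x from the origins, has no wall.
- plate_blue: Oxidised-copper coated plate with blue cap and grip, otherwise as plate_red. Masses vary by -20 to +30 %. The storage rack stands beside the fixture, on its left or right; either is turned up to 0.22 rad. A jar 45 mm high stands between them; taller things stand well behind and to the sides.
- seat_red: Seat of the white storage rack with a red strip at its front: a shallow tray, inside 92 (x) x 52 (y) mm, rims 3 mm above its floor. Origin: centre of the tray on its underside, 12 mm above the bench; the floor where a plate's underside rests is at z = 4 mm. x along the tray; the strip (14 mm wide, rim-high) lies outside its -x end. Fixed during a run.
- seat_yellow: As seat_red, with a yellow strip. The four seats stand in one row along y, at 60 mm pitch, in shuffled order, with parallel x axes. A plate goes in lengthwise, centred, its grip towards the strip.
- seat_green: As seat_red, with a green strip. White cheeks at both ends of the row of seats reach 32 mm above the bench; their inner faces lie 30 mm beyond the centres of the outermost seats.
- seat_blue: As seat_red, with a blue strip.
- clamp_bar (a joint): Hinge angle of the clamp bar (rad): 0 closed on the plates (every start), growing as its front is lifted; stop at 1.25. A stiff hinge: it stays where left; about 5 N at the knob lifts it. Steel bar 12 mm wide, 8 mm thick, over all four plates, 18 mm behind their origins (towards +x); arms at its ends run back to the hinge.
- clamp_knob (a point): Centre of the black knob at mid-bar: a disc 20 mm in diameter, axis along the point's y, flat faces 14 mm apart (pinch along y; it may turn in the fingers). Turns with the bar; closed: x level to the back, z up, 65 mm above the bench, the bar's top 26 mm below it. At every angle the hinge axis is parallel to y through (+34, 0, -25) mm in this frame; it opens up and back.

How it is judged:
By the outcome, as a careful person would: the job done as asked, in the order asked, and still so for the second after the job is handed in, with the robot touching nothing.
It also fails if it takes over 115 s, if anything falls off the work surface, if the arm or the gripper's body presses on something with over 40 N, if the wrist force passes 120 N, or if a joint passes its speed limit or range.

## Working session

There is one attempt and no reset: what is moved stays moved. The work goes in short steps, Python scripts to look and compute and a tool call to move; the robot and the scene stay as the last step left them, time stands still between calls to the robot, and variables do not carry over. Pictures are saved under pics/ and viewed, at most 14 in all, crops included, and the job is handed in when it is done.

Besides the shell and the picture viewer there is one more tool, called after "Request:" as a command line: name --argument value ..., lists and objects as JSON in quotes. apply_moves: Moves the arm, as the interface text tells. Its arguments: {"type":"object","properties":{"rows":{"type":"array","items":{"type":"object","properties":{"x":{"type":"number"},"y":{"type":"number"},"z":{"type":"number"},"ax":{"type":"number"},"ay":{"type":"number"},"az":{"type":"number"},"gripper":{"type":"number"}}}},"newtons":{"type":"number"}},"required":["rows"]}

```bash
ls; mkdir -p pics
python3 - <<'E'
from workcell import *
import cv2
o=get_obs();print({k:o[k] for k in o if k not in('tau','joint_velocities')})
try: print(tcp_to_tips)
except Exception as e: print(e)
for n in("scene","top"):
    c=camera(n);cv2.imwrite(f"pics/{n}0.png",c["color"][:,:,::-1]);print(n,{k:c[k] for k in c if k!='color'})
E
```

```text
pics
{'clock': 0.0, 'joint_pos': array([-1.35057481,  0.33284573, -0.0647213 ,  1.46093831,  0.02161041,
        1.34990801, -0.08850089]), 'position': array([0.15018528, 0.60631494, 0.24153374]), 'ee_rot': array([ 1.21091596e-01,  9.92641090e-01, -6.99837255e-04, -5.04655025e-05]), 'ft_force': array([-0.60730904, -0.61252744, -0.9187651 ]), 'torque': array([0.00730127, 0.03002688, 0.04575029]), 'grasp_force': 0.0, 'grip_width': 1.00016497231252}
0.011
scene {'fov_y': 44.7716359821573, 'cx': 325.1715081799435, 'cy': 233.8890699333286, 'rvec': array([ 1.25192906,  2.12027185, -1.0931621 ]), 'tvec': array([ 0.2663574 , -0.24141818,  1.47672848])}
top {'fov_y': 55.50858175068567, 'cx': 324.60806166736495, 'cy': 240.93474878710452, 'rvec': array([ 2.15918961, -2.21688616,  0.04212878]), 'tvec': array([0.03487206, 0.57034933, 0.84171775])}
```

View pics/scene0.png

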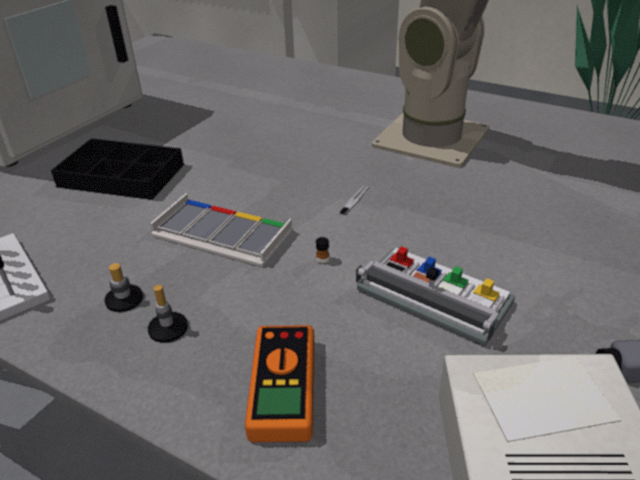

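View pics/top0.png

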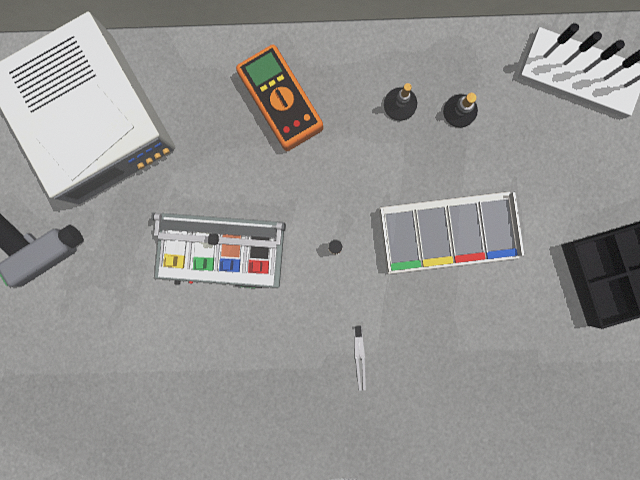

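The top view shows the fixture around (220,250) with order yellow, green, blue, red from left to right. The knob is near (213,239). The rack is around (450,235), with seats green, yellow, red, blue. I'll enlarge both.

```bash
cat > h.py <<'E'
from workcell import *
import numpy as np, cv2
from scipy.spatial.transform import Rotation as R
def K(c):
    f=240/np.tan(np.radians(c["fov_y"]/2)); return np.array([[f,0,c["cx"]],[0,f,c["cy"]],[0,0,1]])
def ray(c,u,v,z):
    Rm=cv2.Rodrigues(c["rvec"])[0]; o=-Rm.T@c["tvec"]; d=Rm.T@np.linalg.inv(K(c))@[u,v,1]
    return o+d*(z-o[2])/d[2]
def proj(c,P):
    return cv2.projectPoints(np.array(P,float).reshape(-1,3),c["rvec"],c["tvec"],K(c),None)[0][:,0]
def crop(im,x0,y0,w,h,s,fn):
    cv2.imwrite(fn,cv2.resize(im[y0:y0+h,x0:x0+w,::-1],None,fx=s,fy=s,interpolation=cv2.INTER_CUBIC))
E
python3 - <<'E'
from h import *
c=camera("top"); im=c["color"]
crop(im,145,195,150,110,5,"pics/fix.png"); crop(im,370,180,160,110,5,"pics/rack.png")
hsv=cv2.cvtColor(im,cv2.COLOR_RGB2HSV)
for n,(a,b) in dict(red=(0,6),yellow=(22,32),green=(50,75),blue=(105,120)).items():
    m=((hsv[...,0]>=a)&(hsv[...,0]<=b)|((n=="red")&(hsv[...,0]>=174)))&(hsv[...,1]>130)&(hsv[...,2]>60)
    for nm,x0,x1 in(("fix",150,290),("rack",370,530)):
        mm=np.zeros_like(m);mm[200:280,x0:x1]=m[200:280,x0:x1]
        k,l,s,ce=cv2.connectedComponentsWithStats(mm.astype(np.uint8))
        for i in range(1,k):
            if s[i,4]>15: print(n,nm,s[i],ce[i].round(1),ray(c,*ce[i],.035 if nm=="fix" else .019).round(4))
print(proj(c,[get_obs()["position"]]))
E
```

```text
red fix [248 260  21  13 214] [258.1 266.3] [0.5268 0.1426 0.035 ]
red rack [455 252  30  11 202] [469.6 257.2] [ 0.5335 -0.2488  0.019 ]
yellow fix [163 254  22  14 203] [173.8 260.7] [0.5411 0.2979 0.035 ]
yellow rack [423 256  30  11 201] [437.7 261.1] [ 0.5278 -0.1894  0.019 ]
green rack [406 261  15   7  32] [414.8 264.8] [ 0.5219 -0.1468  0.019 ]
green rack [391 264  14   6  28] [395.6 267. ] [ 0.5187 -0.1111  0.019 ]
blue fix [220 259  20  13 178] [230.4 264.4] [0.5315 0.1936 0.035 ]
blue rack [487 248  30  11 196] [501.7 253.2] [ 0.5392 -0.3085  0.019 ]
[[-103.71198251  554.81369361]]
```

View pics/fix.png

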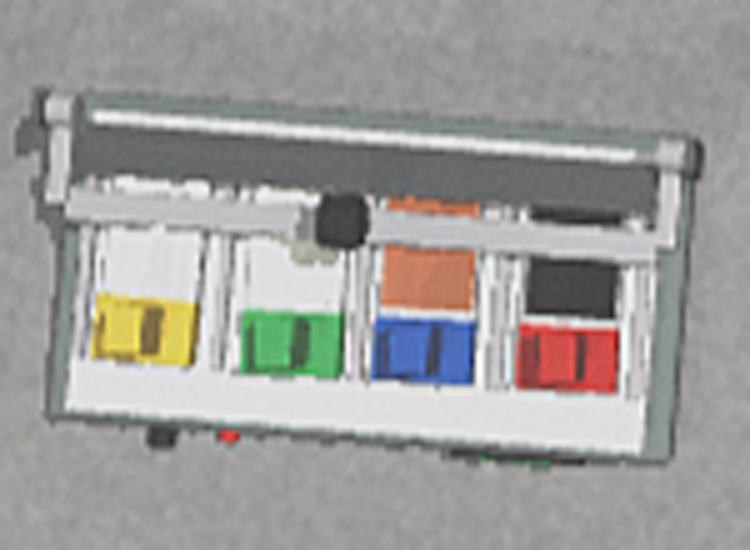

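View pics/rack.png

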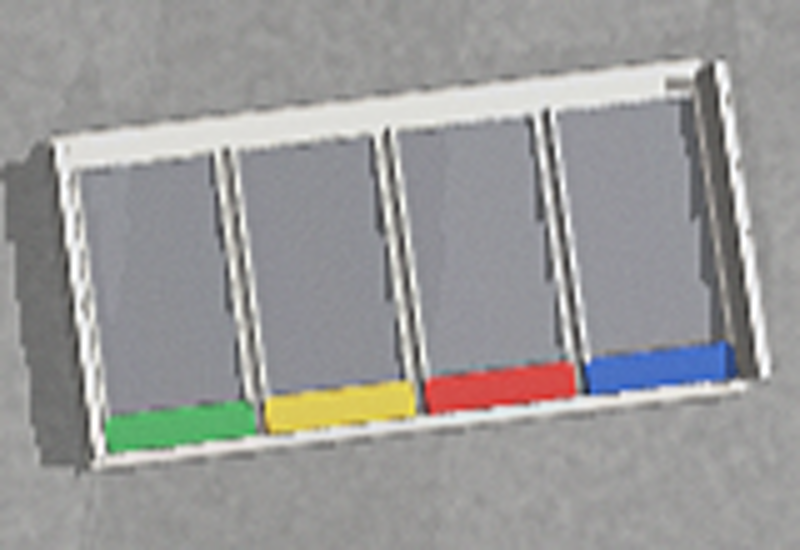

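The fixture crop gives clear cap corners, and the knob is at crop (342,220). The rack crop gives clear strip and tray edges. Next I'll convert these to positions.

Run:
```python
from h import *
c=camera("top")
W=lambda x,y,z,ox,oy:ray(c,ox+(x+.5)/5-.5,oy+(y+.5)/5-.5,z)
caps=dict(yellow=[(92,362),(195,367),(200,300),(97,295)],green=[(240,372),(341,378),(345,313),(246,309)],blue=[(371,381),(474,385),(476,321),(375,316)],red=[(516,387),(618,394),(619,328),(519,322)])
C={}
for n,q in caps.items():
    P=np.array([W(*p,.032,145,195) for p in q]);m=P.mean(0);C[n]=m
    e=(P[2]+P[3]-P[0]-P[1])[:2]/2; s=(P[0]+P[3]-P[1]-P[2])[:2]/2
    print(n,m.round(4),"len",np.linalg.norm(e).round(4),"wid",np.linalg.norm(s).round(4),"yaw x",np.arctan2(e[1],e[0]).round(3),"yaw y",np.arctan2(-s[0],s[1]).round(3))
d=(C["yellow"]-C["red"])[:2];yaw=np.arctan2(-d[0],d[1]);print("pitch",np.linalg.norm(d)/3,"yaw",yaw)
ex=np.array([np.cos(yaw),np.sin(yaw)]);ey=np.array([-ex[1],ex[0]])
k=W(342,220,.065,145,195)[:2];mid=np.mean(list(C.values()),0)[:2]
print("knob",k,"rel to plate origins",(k-mid-.026*ex)@ex,(k-mid)@ey)
# ledge/bar ends z=.035 top .039
L=W(68,205,.039,145,195)[:2];Rr=W(655,247,.039,145,195)[:2];d=L-Rr;print("bar yaw",np.arctan2(-d[0],d[1]),"mid rel",((L+Rr)/2-mid-.026*ex)@ex,((L+Rr)/2-mid)@ey)
# rack
q=[(80,175),(215,155),(245,400),(108,412)]
seats=dict(green=[(80,174),(213,155),(246,403),(108,418)],yellow=[(238,154),(374,136),(407,380),(265,398)],red=[(397,133),(534,117),(568,362),(425,379)],blue=[(556,112),(690,98),(725,345),(586,360)])
S={}
for n,q in seats.items():
    P=np.array([W(*p,.018,370,180) for p in q]);m=P.mean(0);S[n]=m
    e=(P[0]+P[1]-P[2]-P[3])[:2]/2;s=(P[0]+P[3]-P[1]-P[2])[:2]/2
    print(n,m.round(4),"len",np.linalg.norm(e).round(4),"wid",np.linalg.norm(s).round(4),"yaw x",np.arctan2(e[1],e[0]).round(3))
d=(S["green"]-S["blue"])[:2];print("pitch",np.linalg.norm(d)/3,"yaw",np.arctan2(-d[0],d[1]))
for n,p in dict(yellow=(.5278,-.1894),red=(.5335,-.2488),blue=(.5392,-.3085)).items():
    print(n,"from strip -53.5:",np.array(p)+.0535*np.array([np.cos(.0955),np.sin(.0955)]))
# knob & grips in scene check
cs=camera("scene")
for n,p in C.items():
    print(n,"grip top proj scene",proj(cs,[[p[0],p[1],.054]]))
print("knob scene",proj(cs,[[*k,.065]]))
crop(cs["color"],345,235,180,110,4.4,"pics/scfix.png")
```

```text
yellow [0.5409 0.2989 0.032 ] len 0.0248 wid 0.0383 yaw x -0.084 yaw y -0.074
green [0.5351 0.2445 0.032 ] len 0.0236 wid 0.0371 yaw x -0.091 yaw y -0.076
blue [0.531  0.1961 0.032 ] len 0.0237 wid 0.0378 yaw x -0.062 yaw y -0.07
red [0.527 0.143 0.032] len 0.0241 wid 0.0373 yaw x -0.049 yaw y -0.09
pitch 0.052182977001005056 yaw -0.08898653141297319
knob [0.5779027  0.21721263] rel to plate origins 0.018532067564056384 0.0005516437908690295
bar yaw -0.09799714417817802 mid rel 0.017848222398205688 0.000332685370225855
green [ 0.5744 -0.1249  0.018 ] len 0.0927 wid 0.051 yaw x 0.088
yellow [ 0.5804 -0.1845  0.018 ] len 0.0919 wid 0.0523 yaw x 0.083
red [ 0.586  -0.2442  0.018 ] len 0.0925 wid 0.0525 yaw x 0.083
blue [ 0.5915 -0.3033  0.018 ] len 0.0932 wid 0.051 yaw x 0.084
pitch 0.05975074044572174 yaw 0.09594851833998201
yellow from strip -53.5: [ 0.58105622 -0.18429851]
red from strip -53.5: [ 0.58675622 -0.24369851]
blue from strip -53.5: [ 0.59245622 -0.30339851]
yellow grip top proj scene [[485.56374001 282.40622012]]
green grip top proj scene [[454.5306584  270.25790986]]
blue grip top proj scene [[428.06878777 260.34123311]]
red grip top proj scene [[400.25526113 250.13857854]]
knob scene [[430.29458443 274.82236315]]
```

View pics/scfix.png

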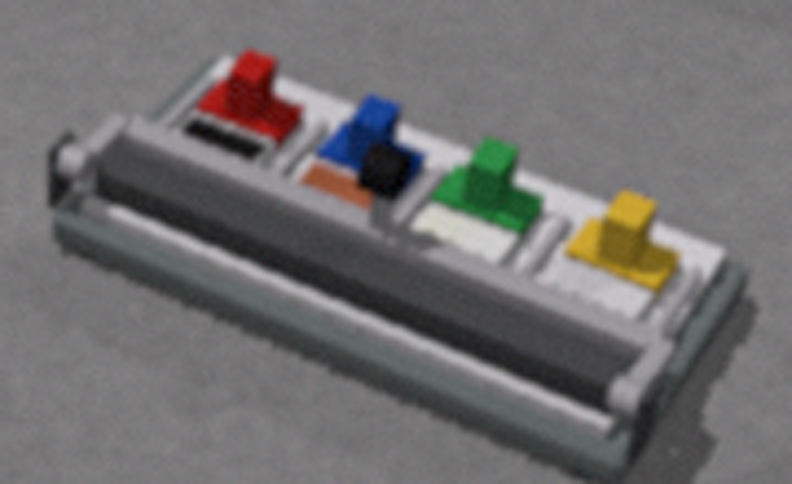

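All caps, seats and pitches agree with the sizes given. The scene camera is offset by about 3 px, so I'll let the wrist camera settle it. Moving above the fixture.

Request:
apply_moves --rows '[{"az": -4.4}, {"az": -4.4}, {"x": -30, "y": -25}, {"x": -30, "y": -25}, {"x": -30, "y": -25}]'

```text
invalid input at $.rows[0]: expected keys x, y, z, ax, ay, az, gripper
```

Request:
apply_moves --rows '[{"x": -30, "y": -25}, {"x": -30, "y": -25}, {"x": -30, "y": -25}, {"x": -30, "y": -25}, {"x": -30, "y": -25}]'

```text
invalid input at $.rows[0]: expected keys x, y, z, ax, ay, az, gripper
```

Request:
apply_moves --rows '[{"x": -29, "y": -27}, {"x": -29, "y": -27}, {"x": -29, "y": -26}, {"x": -29, "y": -26}, {"x": -29, "y": -26}]'

```text
invalid input at $.rows[0]: expected keys x, y, z, ax, ay, az, gripper
```

Request:
apply_moves --rows '[{}, {}]'

```text
invalid input at $.rows[0]: expected keys x, y, z, ax, ay, az, gripper
```

```bash
cat >> h.py <<'E'
def pose():
    o=get_obs();r=R.from_quat(o["ee_rot"]); y=r.as_matrix()[:,1]; return o["position"],np.arctan2(-y[0],y[1]),r
def go(p,yaw):
    "tool-frame mm shift (after the turn) and az deg to reach p, yaw with tool down"
    q,w,r=pose(); d=np.array(p)-q
    print("at",q.round(4),"yaw",round(w,4),"tilt",r.as_matrix()[:2,2].round(3),"az",np.degrees(w-yaw).round(1),"then x %.1f y %.1f z %.1f"%tuple(1e3*np.array([-(d[0]*np.cos(yaw)+d[1]*np.sin(yaw)),-d[0]*np.sin(yaw)+d[1]*np.cos(yaw),-d[2]])))
E
python3 - <<'E'
from h import *
go((.53,.215,.25),-.089)
c=camera("wrist");print({k:c[k] for k in c if k!="color"});cv2.imwrite("pics/w1.png",c["color"][:,:,::-1])
Rm=cv2.Rodrigues(c["rvec"])[0];print("cam at",-Rm.T@c["tvec"],"fwd",Rm[2])
print(get_obs()["clock"])
E
```

```text
at [0.1502 0.6065 0.242 ] yaw -0.2428 tilt [-0.    -0.001] az -8.8 then x -413.1 y -356.2 z -8.0
{'fov_y': 71.79266463010141, 'cx': 324.5631103116408, 'cy': 238.75927068555706, 'rvec': array([-2.30284711, -1.80184791, -0.23712173]), 'tvec': array([-0.623014  , -0.03433343,  0.37943714])}
cam at [0.08637584 0.62096735 0.3744817 ] fwd [ 0.25236815 -0.06387755 -0.96552057]
0.3
```

View pics/w1.png

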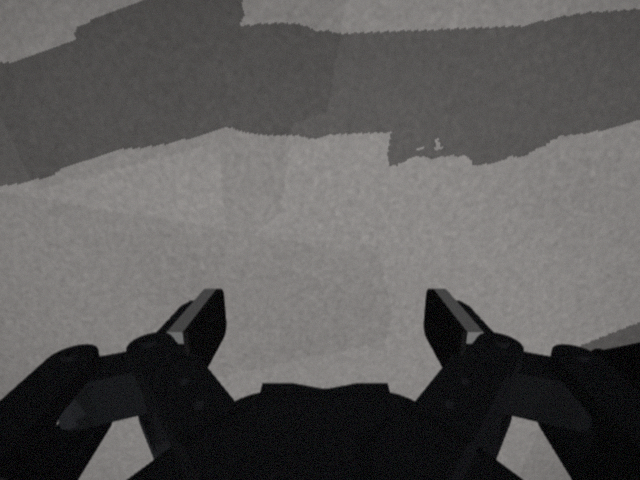

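All keys are needed in every row. The wrist camera looks forward, with the fingers in the lower half of its view. Repeating the move with complete rows.

Request:
apply_moves --rows '[{"x": 0, "y": 0, "z": -4, "ax": 0, "ay": 0, "az": -4.4, "gripper": 0}, {"x": 0, "y": 0, "z": -4, "ax": 0, "ay": 0, "az": -4.4, "gripper": 0}, {"x": -27, "y": -26, "z": -2, "ax": 0, "ay": 0, "az": 0, "gripper": 0}, {"x": -27, "y": -26, "z": -2, "ax": 0, "ay": 0, "az": 0, "gripper": 0}, {"x": -27, "y": -26, "z": -2, "ax": 0, "ay": 0, "az": 0, "gripper": 0}]'

```text
clock: 0.72
position: [0.2244, 0.5207, 0.2561]
ee_rot: [0.044, 0.999, -0.0, -0.0]
ft_force: [0.3, -0.1, 0.2]
grip_width: 1.0
grasp_force: 0.0
```

Request:
apply_moves --rows '[{"x": -27, "y": -26, "z": -2, "ax": 0, "ay": 0, "az": 0, "gripper": 0}, {"x": -27, "y": -26, "z": -2, "ax": 0, "ay": 0, "az": 0, "gripper": 0}, {"x": -27, "y": -26, "z": -2, "ax": 0, "ay": 0, "az": 0, "gripper": 0}, {"x": -27, "y": -26, "z": -2, "ax": 0, "ay": 0, "az": 0, "gripper": 0}, {"x": -27, "y": -26, "z": -2, "ax": 0, "ay": 0, "az": 0, "gripper": 0}]'

```text
clock: 1.13
position: [0.3478, 0.3786, 0.2666]
ee_rot: [0.045, 0.999, 0.0, 0.0]
ft_force: [0.8, 1.4, -0.3]
grip_width: 0.997
grasp_force: 0.0
```

Request:
apply_moves --rows '[{"x": -27, "y": -26, "z": -2, "ax": 0, "ay": 0, "az": 0, "gripper": 0}, {"x": -27, "y": -26, "z": -2, "ax": 0, "ay": 0, "az": 0, "gripper": 0}, {"x": -26, "y": -25, "z": -2, "ax": 0, "ay": 0, "az": 0, "gripper": 0}, {"x": -26, "y": -25, "z": -2, "ax": 0, "ay": 0, "az": 0, "gripper": 0}, {"x": -26, "y": -25, "z": -2, "ax": 0, "ay": 0, "az": 0, "gripper": 0}]'

```text
clock: 1.55
position: [0.4679, 0.2404, 0.2766]
ee_rot: [0.045, 0.999, 0.0, 0.0]
ft_force: [0.4, 1.2, -0.6]
grip_width: 1.004
grasp_force: 0.0
```

Request:
apply_moves --rows '[{"x": -26, "y": -25, "z": -2, "ax": 0, "ay": 0, "az": 0, "gripper": 0}, {"x": 0, "y": 0, "z": 0, "ax": 0, "ay": 0, "az": 0, "gripper": 0}, {"x": 0, "y": 0, "z": 0, "ax": 0, "ay": 0, "az": 0, "gripper": 0}]'

```text
clock: 1.8
position: [0.4919, 0.2127, 0.2784]
ee_rot: [0.047, 0.999, -0.0, 0.0]
ft_force: [-0.4, 1.2, -0.4]
grip_width: 0.996
grasp_force: 0.0
```

Run:
```python
from h import *
go((.49,.215,.28),-.089)
c=camera("wrist");im=c["color"];cv2.imwrite("pics/w2.png",cv2.resize(im[:,:,::-1],(800,600),interpolation=cv2.INTER_CUBIC))
import pickle;pickle.dump(c,open("w2.pkl","wb"))
print(get_obs()["clock"])
```

```text
at [0.4919 0.2127 0.2784] yaw -0.0936 tilt [ 0. -0.] az -0.3 then x 2.1 y 2.1 z -1.6
1.85
```

View pics/w2.png

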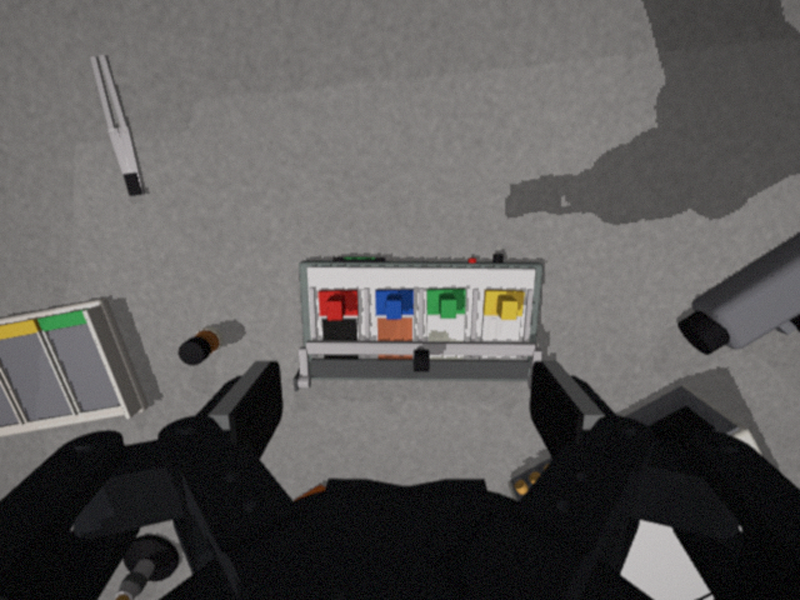

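The wrist view shows the fixture around (420,320), with red, blue, green and yellow from left to right and the knob at (421,360). I'll enlarge it to measure.

Run:
```python
from h import *
import pickle
c=pickle.load(open("w2.pkl","rb"))
crop(c["color"],236,202,200,110,4,"pics/w2c.png")
```

```text
(no output)
```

View pics/w2c.png

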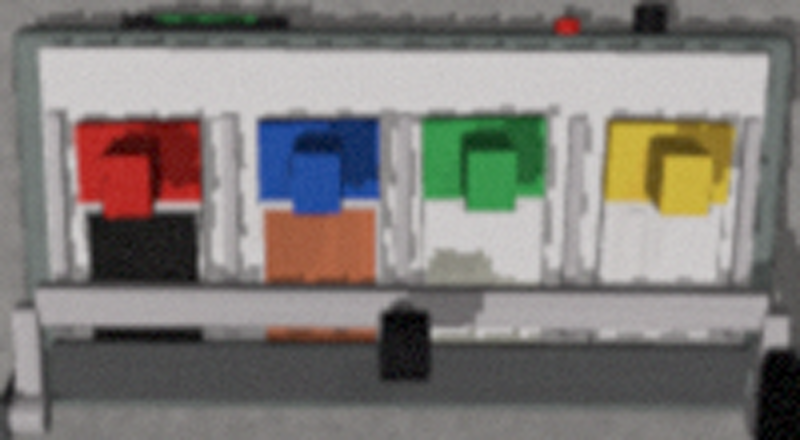

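Run:
```python
from h import *
import pickle
c=pickle.load(open("w2.pkl","rb"))
W=lambda x,y,z:ray(c,236+(x+.5)/4-.5,202+(y+.5)/4-.5,z)
caps=dict(red=[(76,122),(200,120),(201,200),(80,204)],blue=[(258,119),(377,119),(378,199),(260,200)],green=[(421,118),(547,117),(547,197),(424,197)],yellow=[(609,121),(735,124),(728,202),(606,201)])
tops=dict(red=(130,185),blue=(317.5,183),green=(492,181),yellow=(686,183.5))
for n,q in caps.items():
    P=np.array([W(*p,.032) for p in q])
    e=(P[2]+P[3]-P[0]-P[1])[:2]/2; s=(P[0]+P[3]-P[1]-P[2])[:2]/2
    print(n,P.mean(0).round(4),"top",W(*tops[n],.054).round(4),np.linalg.norm(e).round(4),np.linalg.norm(s).round(4))
print("knob",W(406,343,.065),"r edge",[W(x,343,.065)[1].round(4) for x in(381,431)])
cs=camera("scene")
print(proj(cs,[ray(c,236+317/4,202+45.7,.054)]))
```

```text
red [0.5262 0.1432 0.032 ] top [0.5268 0.144  0.054 ] 0.025 0.0364
blue [0.5305 0.1961 0.032 ] top [0.5312 0.1965 0.054 ] 0.0248 0.0351
green [0.5345 0.2453 0.032 ] top [0.5352 0.2453 0.054 ] 0.0245 0.0369
yellow [0.541  0.2998 0.032 ] top [0.541  0.2994 0.054 ] 0.0243 0.0368
knob [0.57697567 0.2171418  0.065     ] r edge [np.float64(0.2101), np.float64(0.2241)]
[[428.27631329 260.64887015]]
```

The wrist and top cameras agree to about 1 mm, and the scene camera is the one that's off. Descending onto the knob.

Request:
apply_moves --rows '[{"x": -28, "y": 4, "z": 28, "ax": 0, "ay": 0, "az": 0, "gripper": 0}, {"x": -28, "y": 4, "z": 28, "ax": 0, "ay": 0, "az": 0, "gripper": 0}, {"x": -28, "y": 4, "z": 28, "ax": 0, "ay": 0, "az": 0, "gripper": 0}, {"x": 0, "y": 0, "z": 35, "ax": 0, "ay": 0, "az": 0, "gripper": 0.4}, {"x": 0, "y": 0, "z": 35, "ax": 0, "ay": 0, "az": 0, "gripper": 0.4}]' --newtons 30

```text
clock: 2.32
position: [0.5757, 0.2207, 0.1225]
ee_rot: [0.044, 0.999, 0.0, 0.0]
ft_force: [0.0, 0.5, -0.5]
grip_width: 0.748
grasp_force: 0.0
```

Request:
apply_moves --rows '[{"x": 0, "y": 0, "z": 10, "ax": 0, "ay": 0, "az": 0, "gripper": 0.4}, {"x": 0, "y": 0, "z": 0, "ax": 0, "ay": 0, "az": 0, "gripper": 0.4}, {"x": 0, "y": 0, "z": 0, "ax": 0, "ay": 0, "az": 0, "gripper": 0.4}]'

```text
clock: 2.57
position: [0.5753, 0.2204, 0.1155]
ee_rot: [0.044, 0.999, 0.0, 0.0]
ft_force: [0.0, -0.1, 0.8]
grip_width: 0.6
grasp_force: 0.0
```

Run:
```python
from h import *
go((.577,.217,.060),-.0936)
o=get_obs();print(o["grip_width"],o["clock"])
```

```text
at [0.5753 0.2204 0.1155] yaw -0.0878 tilt [0.    0.001] az 0.3 then x -2.0 y -3.2 z 55.5
0.5997898088805178 2.5667
```

Request:
apply_moves --rows '[{"x": -1.5, "y": -3, "z": 20, "ax": 0, "ay": 0, "az": 0, "gripper": 0.4}, {"x": 0, "y": 0, "z": 20, "ax": 0, "ay": 0, "az": 0, "gripper": 0.4}, {"x": 0, "y": 0, "z": 15, "ax": 0, "ay": 0, "az": 0, "gripper": 0.4}, {"x": 0, "y": 0, "z": 0, "ax": 0, "ay": 0, "az": 0, "gripper": 0.4}]'

```text
clock: 2.9
position: [0.5762, 0.2167, 0.0593]
ee_rot: [0.044, 0.999, 0.0, -0.0]
ft_force: [0.1, -0.4, -0.4]
grip_width: 0.598
grasp_force: 0.0
```

Request:
apply_moves --rows '[{"x": 0, "y": 0, "z": 0, "ax": 0, "ay": 0, "az": 0, "gripper": 1}, {"x": 0, "y": 0, "z": 0, "ax": 0, "ay": 0, "az": 0, "gripper": 1}, {"x": 0, "y": 0, "z": 0, "ax": 0, "ay": 0, "az": 0, "gripper": 1}, {"x": 0, "y": 0, "z": 0, "ax": 0, "ay": 0, "az": 0, "gripper": 1}, {"x": 0, "y": 0, "z": 0, "ax": 0, "ay": 0, "az": 0, "gripper": 1}]'

```text
clock: 3.32
position: [0.578, 0.2182, 0.0618]
ee_rot: [0.044, 0.999, 0.002, 0.002]
ft_force: [-0.3, 4.4, 7.3]
grip_width: 0.155
grasp_force: 33.8
```

Run:
```python
from h import *
go((.577,.217,.060),-.0936)
o=get_obs();print(o["grip_width"]*85,o["grasp_force"],o["ft_force"],o["clock"])
# arc increments (tool x,z) mm
t=np.linspace(0,1.25,11);f=np.arctan2(25,34)+t;P=42.2*np.c_[-np.cos(f),np.sin(f)]
print([(round(-a,1),round(-b,1)) for a,b in np.diff(P,axis=0)])
```

```text
at [0.578  0.2182 0.0618] yaw -0.0884 tilt [0.004 0.003] az 0.3 then x 0.8 y -1.3 z 1.8
13.210034941325878 33.77782702445984 [-0.3205601   4.42516933  7.31634082] 3.3167
[(np.float64(-3.4), np.float64(-4.0)), (np.float64(-3.9), np.float64(-3.6)), (np.float64(-4.3), np.float64(-3.1)), (np.float64(-4.6), np.float64(-2.5)), (np.float64(-4.9), np.float64(-1.9)), (np.float64(-5.1), np.float64(-1.3)), (np.float64(-5.2), np.float64(-0.7)), (np.float64(-5.3), np.float64(0.0)), (np.float64(-5.2), np.float64(0.7)), (np.float64(-5.1), np.float64(1.3))]
```

Request:
apply_moves --rows '[{"x": -3.4, "y": 0, "z": -5, "ax": 0, "ay": 0, "az": 0, "gripper": 1}, {"x": -3.9, "y": 0, "z": -4, "ax": 0, "ay": 0, "az": 0, "gripper": 1}, {"x": -4.3, "y": 0, "z": -3.1, "ax": 0, "ay": 0, "az": 0, "gripper": 1}, {"x": -4.6, "y": 0, "z": -2.5, "ax": 0, "ay": 0, "az": 0, "gripper": 1}, {"x": 0, "y": 0, "z": 0, "ax": 0, "ay": 0, "az": 0, "gripper": 1}]'

```text
clock: 3.73
position: [0.591, 0.2168, 0.0736]
ee_rot: [0.044, 0.999, 0.001, -0.002]
ft_force: [-5.1, 5.8, -3.4]
grip_width: 0.155
grasp_force: 30.3
```

Run:
```python
from h import *
go((.577,.217,.060),-.0884)
o=get_obs();print(o["grip_width"]*85,o["grasp_force"],o["ft_force"],o["clock"])
```

```text
at [0.591  0.2168 0.0736] yaw -0.0876 tilt [-0.004  0.002] az 0.0 then x 14.0 y -1.1 z 13.6
13.173923480637072 30.34026324748993 [-5.08083106  5.78963036 -3.37071901] 3.7333
```

Request:
apply_moves --rows '[{"x": -4.9, "y": 0.5, "z": -1.9, "ax": 0, "ay": 0, "az": 0, "gripper": 1}, {"x": -5.1, "y": 0.5, "z": -1.3, "ax": 0, "ay": 0, "az": 0, "gripper": 1}, {"x": -5.2, "y": 0, "z": -0.7, "ax": 0, "ay": 0, "az": 0, "gripper": 1}, {"x": -5.3, "y": 0, "z": 0, "ax": 0, "ay": 0, "az": 0, "gripper": 1}, {"x": -5.2, "y": 0, "z": 0.7, "ax": 0, "ay": 0, "az": 0, "gripper": 1}]'

```text
clock: 4.15
position: [0.6165, 0.2144, 0.0776]
ee_rot: [0.044, 0.999, 0.0, -0.002]
ft_force: [-9.7, 0.9, 5.6]
grip_width: 0.159
grasp_force: 29.2
```

Request:
apply_moves --rows '[{"x": -4.8, "y": 0, "z": 1, "ax": 0, "ay": 0, "az": 0, "gripper": 1}, {"x": -1.5, "y": 0, "z": 0.2, "ax": 0, "ay": 0, "az": 0, "gripper": 1}, {"x": 0, "y": 0, "z": 0, "ax": 0, "ay": 0, "az": 0, "gripper": 1}]'

```text
clock: 4.4
position: [0.6238, 0.2136, 0.0765]
ee_rot: [0.044, 0.999, 0.0, -0.001]
ft_force: [-5.8, 2.6, 1.8]
grip_width: 0.155
grasp_force: 29.2
```

Run:
```python
from h import *
go((.577,.217,.060),-.0884)
o=get_obs();print(o["grip_width"]*85,o["grasp_force"],o["ft_force"],o["clock"])
```

```text
at [0.6238 0.2136 0.0765] yaw -0.0886 tilt [-0.002  0.001] az -0.0 then x 46.9 y -0.8 z 16.5
13.139581254688125 29.155462682247162 [-5.81782005  2.63953999  1.84541246] 4.4
```

The bar is at about 1.2 rad. Releasing and rising.

Request:
apply_moves --rows '[{"x": 0.5, "y": 0, "z": 0, "ax": 0, "ay": 0, "az": 0, "gripper": 0.5}, {"x": 0, "y": 0, "z": 0, "ax": 0, "ay": 0, "az": 0, "gripper": 0.5}, {"x": 0, "y": 0, "z": 0, "ax": 0, "ay": 0, "az": 0, "gripper": 0.5}, {"x": 0, "y": 0, "z": -20, "ax": 0, "ay": 0, "az": 0, "gripper": 0.5}, {"x": 0, "y": 0, "z": -35, "ax": 0, "ay": 0, "az": 0, "gripper": 0.5}]'

```text
clock: 4.82
position: [0.6221, 0.212, 0.1278]
ee_rot: [0.045, 0.999, -0.002, -0.003]
ft_force: [0.4, 0.4, -0.1]
grip_width: 0.499
grasp_force: 0.0
```

Request:
apply_moves --rows '[{"x": 0, "y": 0, "z": -30, "ax": 0, "ay": 0, "az": 0, "gripper": 0.5}, {"x": 30, "y": -20, "z": 0, "ax": 0, "ay": 0, "az": 0, "gripper": 0.5}, {"x": 30, "y": -20, "z": 0, "ax": 0, "ay": 0, "az": 0, "gripper": 0.5}, {"x": 30, "y": -20, "z": 0, "ax": 0, "ay": 0, "az": 0, "gripper": 0.5}, {"x": 0, "y": 0, "z": 0, "ax": 0, "ay": 0, "az": 0, "gripper": 0.5}]'

```text
clock: 5.23
position: [0.524, 0.1569, 0.16]
ee_rot: [0.046, 0.999, -0.001, -0.002]
ft_force: [1.4, -0.5, -0.8]
grip_width: 0.499
grasp_force: 0.0
```

Run:
```python
from h import *
go((.527,.1435,.046),-.089)
o=get_obs();print(o["grip_width"]*85,o["ft_force"],o["clock"])
c=camera("top");crop(c["color"],145,195,150,110,5,"pics/open.png")
```

```text
at [0.524  0.1569 0.16  ] yaw -0.0923 tilt [-0.005 -0.001] az -0.2 then x -4.1 y -13.1 z 114.0
42.42352460852582 [ 1.36067635 -0.48900592 -0.76013155] 5.2333
```

View pics/open.png

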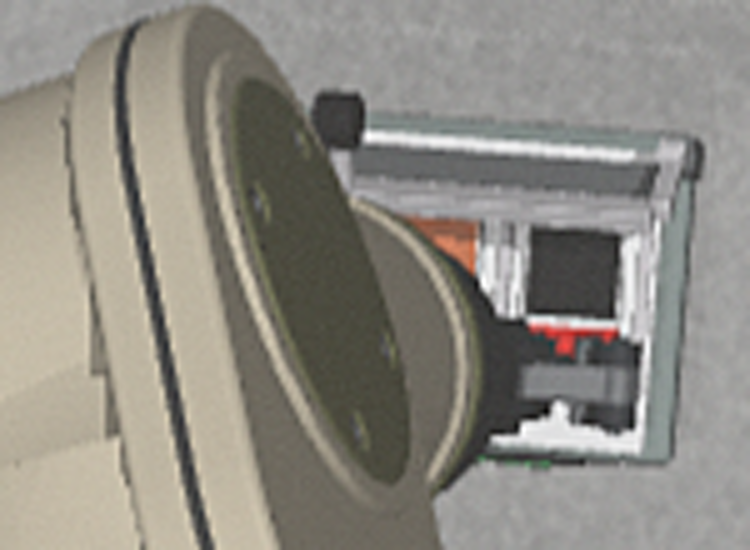

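The bar stands open, with the knob now at (340,118), near the hinge line. Going down on red.

Request:
apply_moves --rows '[{"x": -4, "y": -13, "z": 20, "ax": 0.3, "ay": 0, "az": 0, "gripper": 0.55}, {"x": 0, "y": 0, "z": 35, "ax": 0, "ay": 0, "az": 0, "gripper": 0.55}, {"x": 0, "y": 0, "z": 30, "ax": 0, "ay": 0, "az": 0, "gripper": 0.55}, {"x": 0, "y": 0, "z": 15, "ax": 0, "ay": 0, "az": 0, "gripper": 0.55}, {"x": 0, "y": 0, "z": 0, "ax": 0, "ay": 0, "az": 0, "gripper": 0.55}]'

```text
clock: 5.7
position: [0.5308, 0.147, 0.0577]
ee_rot: [0.044, 0.999, -0.004, -0.002]
ft_force: [-0.3, -0.2, 0.3]
grip_width: 0.452
grasp_force: 0.0
```

Request:
apply_moves --rows '[{"x": 0, "y": 0, "z": 0, "ax": 0, "ay": 0, "az": 0, "gripper": 0.55}]'

```text
clock: 5.78
position: [0.5326, 0.1476, 0.061]
ee_rot: [0.045, 0.999, -0.003, -0.0]
ft_force: [-1.3, -0.5, 0.6]
grip_width: 0.45
grasp_force: 0.0
```

Run:
```python
from h import *
go((.527,.1435,.046),-.089)
```

```text
at [0.5326 0.1476 0.061 ] yaw -0.0892 tilt [-0.001 -0.006] az -0.0 then x 5.2 y -4.6 z 15.0
```

Request:
apply_moves --rows '[{"x": 5, "y": -4.5, "z": 0, "ax": -0.3, "ay": 0, "az": 0, "gripper": 0.55}, {"x": 0, "y": 0, "z": 10, "ax": 0, "ay": 0, "az": 0, "gripper": 0.55}, {"x": 0, "y": 0, "z": 0, "ax": 0, "ay": 0, "az": 0, "gripper": 0.55}, {"x": 0, "y": 0, "z": 0, "ax": 0, "ay": 0, "az": 0, "gripper": 0.55}]'

```text
clock: 6.12
position: [0.5267, 0.1434, 0.0511]
ee_rot: [0.045, 0.999, 0.0, 0.0]
ft_force: [-1.5, 0.7, 0.7]
grip_width: 0.449
grasp_force: 0.0
```

Run:
```python
from h import *
go((.527,.1435,.046),-.089)
c=camera("wrist");go((.527,.1435,.046),-.089)
cv2.imwrite("pics/w3.png",c["color"][:,:,::-1])
```

```text
at [0.5267 0.1434 0.0511] yaw -0.0893 tilt [0. 0.] az -0.0 then x -0.3 y 0.1 z 5.1
at [0.5268 0.1435 0.0513] yaw -0.0893 tilt [0. 0.] az -0.0 then x -0.2 y -0.0 z 5.3
```

View pics/w3.png

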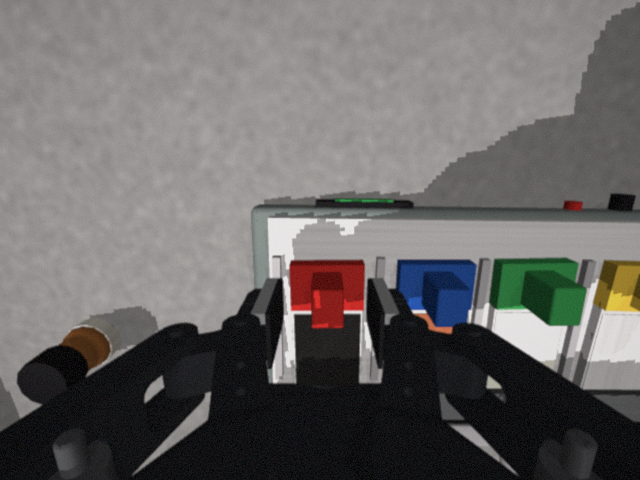

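The red grip at (327,300) is centred between the pads. Lowering and closing.

Request:
apply_moves --rows '[{"x": 0, "y": 0, "z": 5, "ax": 0, "ay": 0, "az": 0, "gripper": 0.55}, {"x": 0, "y": 0, "z": 0, "ax": 0, "ay": 0, "az": 0, "gripper": 0.55}, {"x": 0, "y": 0, "z": 0, "ax": 0, "ay": 0, "az": 0, "gripper": 1}, {"x": 0, "y": 0, "z": 0, "ax": 0, "ay": 0, "az": 0, "gripper": 1}, {"x": 0, "y": 0, "z": 0, "ax": 0, "ay": 0, "az": 0, "gripper": 1}]' --newtons 40

```text
clock: 6.58
position: [0.5269, 0.1435, 0.0461]
ee_rot: [0.045, 0.999, 0.0, 0.0]
ft_force: [0.5, 0.3, -1.0]
grip_width: 0.154
grasp_force: 39.1
```

Request:
apply_moves --rows '[{"x": 0, "y": 0, "z": 0, "ax": 0, "ay": 0, "az": 0, "gripper": 1}, {"x": 0, "y": 0, "z": 0, "ax": 0, "ay": 0, "az": 0, "gripper": 1}]'

```text
clock: 6.75
position: [0.5268, 0.1435, 0.0461]
ee_rot: [0.045, 0.999, 0.0, 0.0]
ft_force: [0.9, 0.7, 1.2]
grip_width: 0.151
grasp_force: 39.3
```

Run:
```python
from h import *
go((.527,.1435,.046),-.089)
o=get_obs();print(o["grip_width"]*85,o["grasp_force"],o["ft_force"],o["clock"])
```

```text
at [0.5268 0.1435 0.0461] yaw -0.0891 tilt [0. 0.] az -0.0 then x -0.2 y -0.0 z 0.1
12.806670726102306 39.276734590530396 [0.89335911 0.73947248 1.18387646] 6.75
```

Request:
apply_moves --rows '[{"x": 8, "y": 0, "z": 0, "ax": 0, "ay": 0, "az": 0, "gripper": 1}, {"x": 12, "y": 0, "z": 0, "ax": 0, "ay": 0, "az": 0, "gripper": 1}, {"x": 14, "y": 0, "z": 0, "ax": 0, "ay": 0, "az": 0, "gripper": 1}, {"x": 12, "y": 0, "z": 0, "ax": 0, "ay": 0, "az": 0, "gripper": 1}, {"x": 9, "y": 0, "z": 0, "ax": 0, "ay": 0, "az": 0, "gripper": 1}]'

```text
clock: 7.17
position: [0.4708, 0.1484, 0.046]
ee_rot: [0.044, 0.999, 0.0, 0.0]
ft_force: [0.6, 0.4, 0.6]
grip_width: 0.152
grasp_force: 39.2
```

Request:
apply_moves --rows '[{"x": 0, "y": 0, "z": 0, "ax": 0, "ay": 0, "az": 0, "gripper": 1}, {"x": 0, "y": 0, "z": -10, "ax": 0, "ay": 0, "az": 0, "gripper": 1}, {"x": 0, "y": 0, "z": -25, "ax": 0, "ay": 0, "az": 0, "gripper": 1}, {"x": 0, "y": 0, "z": -35, "ax": 0, "ay": 0, "az": 0, "gripper": 1}, {"x": 0, "y": 0, "z": -30, "ax": 0, "ay": 0, "az": 0, "gripper": 1}]'

```text
clock: 7.58
position: [0.472, 0.1478, 0.1479]
ee_rot: [0.045, 0.999, -0.0, -0.0]
ft_force: [0.9, 0.7, -0.4]
grip_width: 0.152
grasp_force: 39.1
```

Run:
```python
from h import *
go((.5605,-.2464,.146),.092)
o=get_obs();print(o["grip_width"]*85,o["grasp_force"],o["ft_force"],o["clock"])
```

```text
at [0.472  0.1478 0.1479] yaw -0.0899 tilt [-0.    -0.001] az -10.4 then x -51.9 y -400.7 z 1.9
12.879830159909687 39.051509499549866 [ 0.85976618  0.71106731 -0.4330515 ] 7.5833
```

Request:
apply_moves --rows '[{"x": 0, "y": 0, "z": 0, "ax": 0, "ay": 0, "az": -5.2, "gripper": 1}, {"x": 0, "y": 0, "z": 0, "ax": 0, "ay": 0, "az": -5.2, "gripper": 1}, {"x": -2, "y": -16, "z": 0, "ax": 0, "ay": 0, "az": 0, "gripper": 1}, {"x": -4, "y": -32, "z": 0, "ax": 0, "ay": 0, "az": 0, "gripper": 1}, {"x": -5, "y": -37, "z": 0, "ax": 0, "ay": 0, "az": 0, "gripper": 1}]'

```text
clock: 8.0
position: [0.4909, 0.0652, 0.1466]
ee_rot: [-0.048, 0.999, 0.0, 0.0]
ft_force: [1.3, -0.3, -2.0]
grip_width: 0.152
grasp_force: 39.1
```

Request:
apply_moves --rows '[{"x": -5, "y": -37, "z": 0, "ax": 0, "ay": 0, "az": 0, "gripper": 1}, {"x": -5, "y": -37, "z": 0, "ax": 0, "ay": 0, "az": 0, "gripper": 1}, {"x": -5, "y": -37, "z": 0, "ax": 0, "ay": 0, "az": 0, "gripper": 1}, {"x": -5, "y": -37, "z": 0, "ax": 0, "ay": 0, "az": 0, "gripper": 1}, {"x": -5, "y": -37, "z": 0, "ax": 0, "ay": 0, "az": 0, "gripper": 1}]'

```text
clock: 8.42
position: [0.5329, -0.1193, 0.1467]
ee_rot: [-0.046, 0.999, 0.0, 0.0]
ft_force: [0.6, 0.5, -1.2]
grip_width: 0.156
grasp_force: 39.1
```

Request:
apply_moves --rows '[{"x": -5, "y": -37, "z": 0, "ax": 0, "ay": 0, "az": 0, "gripper": 1}, {"x": -5, "y": -37, "z": 0, "ax": 0, "ay": 0, "az": 0, "gripper": 1}, {"x": -4, "y": -32, "z": 0, "ax": 0, "ay": 0, "az": 0, "gripper": 1}, {"x": -2, "y": -25, "z": 0, "ax": 0, "ay": 0, "az": 0, "gripper": 1}, {"x": 0, "y": 0, "z": 0, "ax": 0, "ay": 0, "az": 0, "gripper": 1}]'

```text
clock: 8.83
position: [0.5597, -0.2529, 0.1465]
ee_rot: [-0.043, 0.999, -0.002, -0.0]
ft_force: [0.0, -0.1, -0.9]
grip_width: 0.151
grasp_force: 39.2
```

Request:
apply_moves --rows '[{"x": 0, "y": 0, "z": 30, "ax": 0, "ay": 0, "az": 0, "gripper": 1}, {"x": 0, "y": 0, "z": 30, "ax": 0, "ay": 0, "az": 0, "gripper": 1}, {"x": 0, "y": 0, "z": 0, "ax": 0, "ay": 0, "az": 0, "gripper": 1}, {"x": 0, "y": 0, "z": 0, "ax": 0, "ay": 0, "az": 0, "gripper": 1}]'

```text
clock: 9.17
position: [0.5598, -0.2458, 0.0854]
ee_rot: [-0.046, 0.999, 0.0, -0.001]
ft_force: [-0.2, -0.9, 0.4]
grip_width: 0.154
grasp_force: 39.2
```

Run:
```python
from h import *
go((.5605,-.2464,.038),.092)
o=get_obs();print(o["grip_width"]*85,o["grasp_force"],o["ft_force"],o["clock"])
c=camera("wrist");crop(c["color"],0,0,640,480,1.25,"pics/w4.png")
```

```text
at [ 0.5598 -0.2458  0.0854] yaw 0.0924 tilt [-0.003  0.001] az 0.0 then x -0.6 y -0.7 z 47.4
13.106379037922467 39.18543040752411 [-0.21419399 -0.9238328   0.41633935] 9.1667
```

View pics/w4.png

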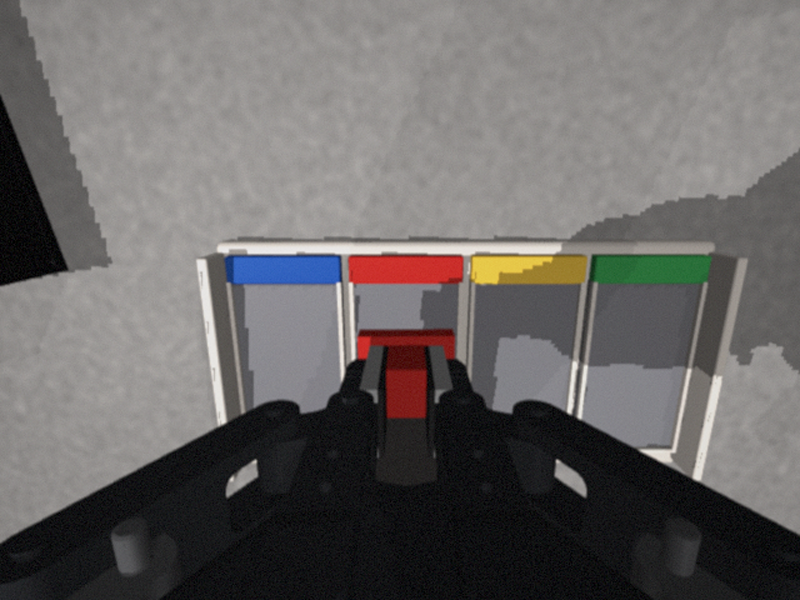

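The red plate sits square over the red seat, with its cap at (406,345) and the strip at (407,269). Lowering.

Request:
apply_moves --rows '[{"x": -0.6, "y": -0.7, "z": 20, "ax": 0, "ay": 0, "az": 0, "gripper": 1}, {"x": 0, "y": 0, "z": 15, "ax": 0, "ay": 0, "az": 0, "gripper": 1}, {"x": 0, "y": 0, "z": 8, "ax": 0, "ay": 0, "az": 0, "gripper": 1}, {"x": 0, "y": 0, "z": 3, "ax": 0, "ay": 0, "az": 0, "gripper": 1}, {"x": 0, "y": 0, "z": 0, "ax": 0, "ay": 0, "az": 0, "gripper": 1}]'

```text
clock: 9.63
position: [0.5617, -0.2469, 0.0407]
ee_rot: [-0.046, 0.999, -0.0, 0.0]
ft_force: [0.1, 0.0, -0.7]
grip_width: 0.152
grasp_force: 39.2
```

Request:
apply_moves --rows '[{"x": 0, "y": 0, "z": 1, "ax": 0, "ay": 0, "az": 0, "gripper": 1}, {"x": 0, "y": 0, "z": 0, "ax": 0, "ay": 0, "az": 0, "gripper": 1}]'

```text
clock: 9.8
position: [0.5619, -0.2471, 0.04]
ee_rot: [-0.046, 0.999, -0.0, 0.001]
ft_force: [-0.5, 0.2, -0.2]
grip_width: 0.152
grasp_force: 39.2
```

Run:
```python
from h import *
go((.5605,-.2464,.038),.092)
o=get_obs();print(o["grip_width"]*85,o["grasp_force"],o["ft_force"],o["torque"],o["clock"])
```

```text
at [ 0.5619 -0.2471  0.04  ] yaw 0.0923 tilt [ 0.002 -0.   ] az 0.0 then x 1.4 y 0.8 z 2.0
12.923613650939586 39.204089641571045 [-0.52686703  0.23872453 -0.15974289] [ 0.00593237  0.02428387 -0.06267433] 9.8
```

No contact yet. Going down in 1 mm steps.

Request:
apply_moves --rows '[{"x": 0.5, "y": 0, "z": 1, "ax": 0, "ay": 0, "az": 0, "gripper": 1}, {"x": 0, "y": 0, "z": 0, "ax": 0, "ay": 0, "az": 0, "gripper": 1}]'

```text
clock: 9.97
position: [0.5609, -0.247, 0.0383]
ee_rot: [-0.046, 0.999, -0.0, 0.0]
ft_force: [0.2, -0.0, -1.2]
grip_width: 0.154
grasp_force: 39.2
```

Request:
apply_moves --rows '[{"x": 0, "y": 0, "z": 1, "ax": 0, "ay": 0, "az": 0, "gripper": 1}, {"x": 0, "y": 0, "z": 0, "ax": 0, "ay": 0, "az": 0, "gripper": 1}]'

```text
clock: 10.13
position: [0.561, -0.247, 0.0381]
ee_rot: [-0.046, 0.999, 0.0, 0.0]
ft_force: [-4.6, 2.9, 10.7]
grip_width: 0.155
grasp_force: 40.6
```

Request:
apply_moves --rows '[{"x": 0, "y": 0, "z": 0, "ax": 0, "ay": 0, "az": 0, "gripper": 1}, {"x": 0, "y": 0, "z": 0, "ax": 0, "ay": 0, "az": 0, "gripper": 1}]'

```text
clock: 10.3
position: [0.561, -0.247, 0.0381]
ee_rot: [-0.046, 0.999, 0.0, 0.0]
ft_force: [-4.6, 2.7, 9.7]
grip_width: 0.156
grasp_force: 40.6
```

The plate touched down at the expected height. Releasing and going for blue.

Request:
apply_moves --rows '[{"x": 0, "y": 0, "z": -0.5, "ax": 0, "ay": 0, "az": 0, "gripper": 0.72}, {"x": 0, "y": 0, "z": 0, "ax": 0, "ay": 0, "az": 0, "gripper": 0.72}, {"x": 0, "y": 0, "z": 0, "ax": 0, "ay": 0, "az": 0, "gripper": 0.72}, {"x": 0, "y": 0, "z": -12, "ax": 0, "ay": 0, "az": 0, "gripper": 0.72}, {"x": 0, "y": 0, "z": -30, "ax": 0, "ay": 0, "az": 0, "gripper": 0.72}]'

```text
clock: 10.72
position: [0.5586, -0.2458, 0.0769]
ee_rot: [-0.046, 0.999, 0.001, -0.003]
ft_force: [1.1, 0.4, -0.4]
grip_width: 0.281
grasp_force: 0.0
```

Request:
apply_moves --rows '[{"x": 0, "y": 0, "z": -35, "ax": 0, "ay": 0, "az": 0, "gripper": 0.55}, {"x": 0, "y": 0, "z": -32, "ax": 0, "ay": 0, "az": 5.2, "gripper": 0.55}, {"x": 0, "y": 0, "z": 0, "ax": 0, "ay": 0, "az": 5.2, "gripper": 0.55}, {"x": 5, "y": 37, "z": 0, "ax": 0, "ay": 0, "az": 0, "gripper": 0.55}, {"x": 6, "y": 37, "z": 0, "ax": 0, "ay": 0, "az": 0, "gripper": 0.55}]'

```text
clock: 11.13
position: [0.5562, -0.1738, 0.1479]
ee_rot: [0.047, 0.999, -0.001, 0.001]
ft_force: [1.7, 0.8, 0.1]
grip_width: 0.446
grasp_force: 0.0
```

Request:
apply_moves --rows '[{"x": 6, "y": 37, "z": 0, "ax": 0, "ay": 0, "az": 0, "gripper": 0.55}, {"x": 6, "y": 37, "z": 0, "ax": 0, "ay": 0, "az": 0, "gripper": 0.55}, {"x": 6, "y": 37, "z": 0, "ax": 0, "ay": 0, "az": 0, "gripper": 0.55}, {"x": 6, "y": 37, "z": 0, "ax": 0, "ay": 0, "az": 0, "gripper": 0.55}, {"x": 6, "y": 37, "z": 0, "ax": 0, "ay": 0, "az": 0, "gripper": 0.55}]'

```text
clock: 11.55
position: [0.5428, 0.0164, 0.1475]
ee_rot: [0.045, 0.999, 0.0, 0.001]
ft_force: [0.6, 0.6, 0.7]
grip_width: 0.448
grasp_force: 0.0
```

Request:
apply_moves --rows '[{"x": 6, "y": 37, "z": 0, "ax": 0, "ay": 0, "az": 0, "gripper": 0.55}, {"x": 6, "y": 37, "z": 0, "ax": 0, "ay": 0, "az": 0, "gripper": 0.55}, {"x": 6, "y": 37, "z": 0, "ax": 0, "ay": 0, "az": 0, "gripper": 0.55}, {"x": 5, "y": 32, "z": 0, "ax": 0, "ay": 0, "az": 0, "gripper": 0.55}, {"x": 0, "y": 0, "z": 0, "ax": 0, "ay": 0, "az": 0, "gripper": 0.55}]'

```text
clock: 11.97
position: [0.5315, 0.1673, 0.1471]
ee_rot: [0.04, 0.999, 0.002, -0.0]
ft_force: [0.2, 0.5, 0.5]
grip_width: 0.455
grasp_force: 0.0
```

Request:
apply_moves --rows '[{"x": 0, "y": 0, "z": 20, "ax": 0, "ay": 0, "az": 0, "gripper": 0.55}, {"x": 0, "y": 0, "z": 20, "ax": 0, "ay": 0, "az": 0, "gripper": 0.55}, {"x": 0, "y": 0, "z": 0, "ax": 0, "ay": 0, "az": 0, "gripper": 0.55}, {"x": 0, "y": 0, "z": 0, "ax": 0, "ay": 0, "az": 0, "gripper": 0.55}]'

```text
clock: 12.3
position: [0.5325, 0.1586, 0.1065]
ee_rot: [0.045, 0.999, -0.0, -0.001]
ft_force: [0.1, 0.3, 0.9]
grip_width: 0.451
grasp_force: 0.0
```

Run:
```python
from h import *
go((.531,.1963,.046),-.089)
c=camera("top");crop(c["color"],370,180,160,110,5,"pics/rack2.png")
```

```text
at [0.5325 0.1586 0.1065] yaw -0.0897 tilt [-0.001 -0.001] az -0.0 then x 4.8 y 37.4 z 60.5
```

View pics/rack2.png

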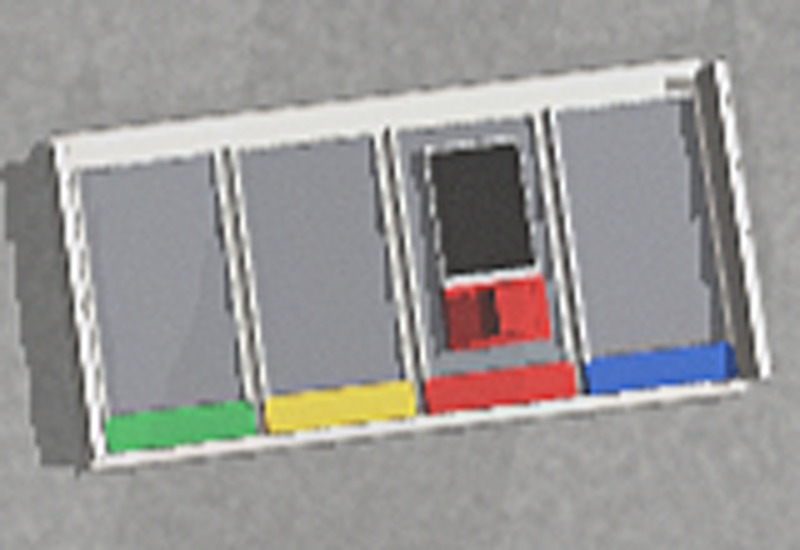

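Red lies flat in its seat, within about 2 mm of centre. On to the blue plate.

Request:
apply_moves --rows '[{"x": 2.4, "y": 18.7, "z": 0, "ax": 0, "ay": 0, "az": 0, "gripper": 0.55}, {"x": 2.4, "y": 18.7, "z": 0, "ax": 0, "ay": 0, "az": 0, "gripper": 0.55}, {"x": 0, "y": 0, "z": 25, "ax": 0, "ay": 0, "az": 0, "gripper": 0.55}, {"x": 0, "y": 0, "z": 20, "ax": 0, "ay": 0, "az": 0, "gripper": 0.55}, {"x": 0, "y": 0, "z": 0, "ax": 0, "ay": 0, "az": 0, "gripper": 0.55}]'

```text
clock: 12.77
position: [0.5301, 0.1966, 0.0596]
ee_rot: [0.044, 0.999, -0.001, -0.001]
ft_force: [-0.6, -1.4, -0.4]
grip_width: 0.453
grasp_force: 0.0
```

Request:
apply_moves --rows '[{"x": 0, "y": 0, "z": 0, "ax": 0, "ay": 0, "az": 0, "gripper": 0.55}, {"x": 0, "y": 0, "z": 0, "ax": 0, "ay": 0, "az": 0, "gripper": 0.55}, {"x": 0, "y": 0, "z": 0, "ax": 0, "ay": 0, "az": 0, "gripper": 0.55}]'

```text
clock: 13.02
position: [0.5326, 0.197, 0.0633]
ee_rot: [0.045, 0.999, 0.001, 0.001]
ft_force: [-0.2, 0.2, 0.2]
grip_width: 0.453
grasp_force: 0.0
```

Run:
```python
from h import *
go((.531,.1963,.046),-.089)
```

```text
at [0.5326 0.197  0.0633] yaw -0.0899 tilt [0.002 0.001] az -0.0 then x 1.5 y -0.8 z 17.3
```

Request:
apply_moves --rows '[{"x": 1, "y": -0.8, "z": 12, "ax": 0, "ay": 0, "az": 0, "gripper": 0.55}, {"x": 0, "y": 0, "z": 5, "ax": 0, "ay": 0, "az": 0, "gripper": 0.55}, {"x": 0, "y": 0, "z": 0, "ax": 0, "ay": 0, "az": 0, "gripper": 0.55}, {"x": 0, "y": 0, "z": 0, "ax": 0, "ay": 0, "az": 0, "gripper": 0.55}]'

```text
clock: 13.35
position: [0.53, 0.196, 0.0439]
ee_rot: [0.045, 0.999, -0.0, -0.0]
ft_force: [0.4, 0.3, 0.1]
grip_width: 0.452
grasp_force: 0.0
```

Request:
apply_moves --rows '[{"x": 0, "y": 0, "z": 0, "ax": 0, "ay": 0, "az": 0, "gripper": 1}, {"x": 0, "y": 0, "z": 0, "ax": 0, "ay": 0, "az": 0, "gripper": 1}, {"x": 0, "y": 0, "z": 0, "ax": 0, "ay": 0, "az": 0, "gripper": 1}, {"x": 0, "y": 0, "z": 0, "ax": 0, "ay": 0, "az": 0, "gripper": 1}, {"x": 0, "y": 0, "z": 0, "ax": 0, "ay": 0, "az": 0, "gripper": 1}]'

```text
clock: 13.77
position: [0.5306, 0.1964, 0.0448]
ee_rot: [0.045, 0.999, 0.0, 0.0]
ft_force: [-0.0, -0.1, 3.7]
grip_width: 0.154
grasp_force: 39.5
```

Request:
apply_moves --rows '[{"x": 8, "y": 0, "z": -0.4, "ax": 0, "ay": 0, "az": 0, "gripper": 1}, {"x": 12, "y": 0, "z": 0, "ax": 0, "ay": 0, "az": 0, "gripper": 1}, {"x": 14, "y": 0, "z": 0, "ax": 0, "ay": 0, "az": 0, "gripper": 1}, {"x": 12, "y": 0, "z": 0, "ax": 0, "ay": 0, "az": 0, "gripper": 1}, {"x": 9, "y": 0, "z": 0, "ax": 0, "ay": 0, "az": 0, "gripper": 1}]'

```text
clock: 14.18
position: [0.4743, 0.2012, 0.0448]
ee_rot: [0.044, 0.999, 0.0, -0.0]
ft_force: [0.8, -0.3, -0.8]
grip_width: 0.149
grasp_force: 39.1
```

Request:
apply_moves --rows '[{"x": 0, "y": 0, "z": 0, "ax": 0, "ay": 0, "az": 0, "gripper": 1}, {"x": 0, "y": 0, "z": -10, "ax": 0, "ay": 0, "az": 0, "gripper": 1}, {"x": 0, "y": 0, "z": -25, "ax": 0, "ay": 0, "az": 0, "gripper": 1}, {"x": 0, "y": 0, "z": -35, "ax": 0, "ay": 0, "az": 0, "gripper": 1}, {"x": 0, "y": 0, "z": -30, "ax": 0, "ay": 0, "az": 0, "gripper": 1}]'

```text
clock: 14.6
position: [0.476, 0.2005, 0.1469]
ee_rot: [0.045, 0.999, -0.0, 0.0]
ft_force: [1.8, 0.3, 0.2]
grip_width: 0.153
grasp_force: 39.1
```

Request:
apply_moves --rows '[{"x": 0, "y": 0, "z": 0, "ax": 0, "ay": 0, "az": -5.2, "gripper": 1}, {"x": 0, "y": 0, "z": 0, "ax": 0, "ay": 0, "az": -5.2, "gripper": 1}, {"x": -1, "y": -16, "z": 0, "ax": 0, "ay": 0, "az": 0, "gripper": 1}, {"x": -3, "y": -32, "z": 0, "ax": 0, "ay": 0, "az": 0, "gripper": 1}, {"x": -3, "y": -32, "z": 0, "ax": 0, "ay": 0, "az": 0, "gripper": 1}]'

```text
clock: 15.02
position: [0.4904, 0.1216, 0.1455]
ee_rot: [-0.047, 0.999, 0.0, 0.0]
ft_force: [0.4, 0.2, -1.4]
grip_width: 0.152
grasp_force: 39.1
```

Request:
apply_moves --rows '[{"x": -3, "y": -34, "z": 0, "ax": 0, "ay": 0, "az": 0, "gripper": 1}, {"x": -3, "y": -34, "z": 0, "ax": 0, "ay": 0, "az": 0, "gripper": 1}, {"x": -3, "y": -34, "z": 0, "ax": 0, "ay": 0, "az": 0, "gripper": 1}, {"x": -3, "y": -34, "z": 0, "ax": 0, "ay": 0, "az": 0, "gripper": 1}, {"x": -3, "y": -34, "z": 0, "ax": 0, "ay": 0, "az": 0, "gripper": 1}]'

```text
clock: 15.43
position: [0.521, -0.048, 0.1457]
ee_rot: [-0.046, 0.999, -0.0, 0.0]
ft_force: [1.1, 1.1, -1.3]
grip_width: 0.15
grasp_force: 39.1
```

Request:
apply_moves --rows '[{"x": -3, "y": -34, "z": 0, "ax": 0, "ay": 0, "az": 0, "gripper": 1}, {"x": -3, "y": -34, "z": 0, "ax": 0, "ay": 0, "az": 0, "gripper": 1}, {"x": -3, "y": -34, "z": 0, "ax": 0, "ay": 0, "az": 0, "gripper": 1}, {"x": -3, "y": -34, "z": 0, "ax": 0, "ay": 0, "az": 0, "gripper": 1}, {"x": -3, "y": -34, "z": 0, "ax": 0, "ay": 0, "az": 0, "gripper": 1}]'

```text
clock: 15.85
position: [0.5515, -0.2159, 0.1455]
ee_rot: [-0.046, 0.999, -0.0, 0.0]
ft_force: [1.5, 1.0, -0.4]
grip_width: 0.153
grasp_force: 39.1
```

Request:
apply_moves --rows '[{"x": -3, "y": -32, "z": 0, "ax": 0, "ay": 0, "az": 0, "gripper": 1}, {"x": -3, "y": -28, "z": 0, "ax": 0, "ay": 0, "az": 0, "gripper": 1}, {"x": 0, "y": 0, "z": 0, "ax": 0, "ay": 0, "az": 0, "gripper": 1}, {"x": 0, "y": 0, "z": 0, "ax": 0, "ay": 0, "az": 0, "gripper": 1}, {"x": 0, "y": 0, "z": 0, "ax": 0, "ay": 0, "az": 0, "gripper": 1}]'

```text
clock: 16.27
position: [0.5627, -0.2728, 0.1449]
ee_rot: [-0.046, 0.999, 0.0, -0.0]
ft_force: [-0.2, 0.6, -0.1]
grip_width: 0.152
grasp_force: 39.2
```

Run:
```python
from h import *
go((.5651,-.3047,.0368),.092)
o=get_obs();print(o["grip_width"]*85,o["grasp_force"],o["ft_force"],o["clock"])
```

```text
at [ 0.5627 -0.2728  0.1449] yaw 0.0922 tilt [-0.  0.] az 0.0 then x 0.6 y -32.0 z 108.1
12.918559700252933 39.19744849205017 [-0.24508007  0.58811315 -0.10736779] 16.2667
```

Request:
apply_moves --rows '[{"x": 0.3, "y": -16, "z": 0, "ax": 0, "ay": 0, "az": 0, "gripper": 1}, {"x": 0.3, "y": -16, "z": 0, "ax": 0, "ay": 0, "az": 0, "gripper": 1}, {"x": 0, "y": 0, "z": 30, "ax": 0, "ay": 0, "az": 0, "gripper": 1}, {"x": 0, "y": 0, "z": 30, "ax": 0, "ay": 0, "az": 0, "gripper": 1}, {"x": 0, "y": 0, "z": 20, "ax": 0, "ay": 0, "az": 0, "gripper": 1}]'

```text
clock: 16.68
position: [0.5648, -0.3028, 0.0627]
ee_rot: [-0.047, 0.999, 0.001, -0.001]
ft_force: [-0.5, 1.0, -0.9]
grip_width: 0.155
grasp_force: 39.3
```

Request:
apply_moves --rows '[{"x": 0, "y": 0, "z": 10, "ax": 0, "ay": 0, "az": 0, "gripper": 1}, {"x": 0, "y": 0, "z": 6, "ax": 0, "ay": 0, "az": 0, "gripper": 1}, {"x": 0, "y": 0, "z": 0, "ax": 0, "ay": 0, "az": 0, "gripper": 1}, {"x": 0, "y": 0, "z": 0, "ax": 0, "ay": 0, "az": 0, "gripper": 1}, {"x": 0, "y": 0, "z": 0, "ax": 0, "ay": 0, "az": 0, "gripper": 1}]'

```text
clock: 17.1
position: [0.5659, -0.3051, 0.0504]
ee_rot: [-0.046, 0.999, -0.0, 0.001]
ft_force: [-0.3, -0.1, -1.5]
grip_width: 0.154
grasp_force: 39.3
```

Run:
```python
from h import *
go((.5651,-.3047,.0368),.092)
o=get_obs();print(o["grip_width"]*85,o["grasp_force"],o["ft_force"],o["clock"])
```

```text
at [ 0.5659 -0.3051  0.0504] yaw 0.0926 tilt [ 0.002 -0.001] az 0.0 then x 0.7 y 0.4 z 13.6
13.085395674346154 39.28331136703491 [-0.27977102 -0.1047365  -1.473355  ] 17.1
```

Request:
apply_moves --rows '[{"x": 0.7, "y": 0.4, "z": 7, "ax": 0, "ay": 0, "az": 0, "gripper": 1}, {"x": 0, "y": 0, "z": 4, "ax": 0, "ay": 0, "az": 0, "gripper": 1}, {"x": 0, "y": 0, "z": 0, "ax": 0, "ay": 0, "az": 0, "gripper": 1}, {"x": 0, "y": 0, "z": 0, "ax": 0, "ay": 0, "az": 0, "gripper": 1}]'

```text
clock: 17.43
position: [0.5641, -0.3044, 0.0375]
ee_rot: [-0.046, 0.999, 0.0, -0.0]
ft_force: [-0.0, 0.2, -0.5]
grip_width: 0.154
grasp_force: 39.3
```

Request:
apply_moves --rows '[{"x": 0, "y": 0, "z": 1, "ax": 0, "ay": 0, "az": 0, "gripper": 1}, {"x": 0, "y": 0, "z": 0, "ax": 0, "ay": 0, "az": 0, "gripper": 1}, {"x": 0, "y": 0, "z": 0, "ax": 0, "ay": 0, "az": 0, "gripper": 1}]'

```text
clock: 17.68
position: [0.5643, -0.3046, 0.0369]
ee_rot: [-0.046, 0.999, 0.0, 0.0]
ft_force: [0.3, -0.4, -1.0]
grip_width: 0.15
grasp_force: 39.4
```

Request:
apply_moves --rows '[{"x": 0, "y": 0, "z": 1, "ax": 0, "ay": 0, "az": 0, "gripper": 1}, {"x": 0, "y": 0, "z": 0, "ax": 0, "ay": 0, "az": 0, "gripper": 1}, {"x": 0, "y": 0, "z": 0, "ax": 0, "ay": 0, "az": 0, "gripper": 1}]'

```text
clock: 17.93
position: [0.5643, -0.3046, 0.0368]
ee_rot: [-0.046, 0.999, 0.0, 0.0]
ft_force: [-4.3, 3.0, 8.6]
grip_width: 0.151
grasp_force: 40.5
```

Seated. Releasing and going for green.

Request:
apply_moves --rows '[{"x": 0, "y": 0, "z": -0.7, "ax": 0, "ay": 0, "az": 0, "gripper": 0.75}, {"x": 0, "y": 0, "z": 0, "ax": 0, "ay": 0, "az": 0, "gripper": 0.75}, {"x": 0, "y": 0, "z": 0, "ax": 0, "ay": 0, "az": 0, "gripper": 0.75}, {"x": 0, "y": 0, "z": -12, "ax": 0, "ay": 0, "az": 0, "gripper": 0.75}, {"x": 0, "y": 0, "z": -30, "ax": 0, "ay": 0, "az": 0, "gripper": 0.75}]'

```text
clock: 18.35
position: [0.5622, -0.3032, 0.0758]
ee_rot: [-0.046, 0.999, 0.001, -0.003]
ft_force: [0.2, 0.9, -0.3]
grip_width: 0.247
grasp_force: 0.0
```

Request:
apply_moves --rows '[{"x": 0, "y": 0, "z": -35, "ax": 0, "ay": 0, "az": 0, "gripper": 0.55}, {"x": 0, "y": 0, "z": -32, "ax": 0, "ay": 0, "az": 5.2, "gripper": 0.55}, {"x": 0, "y": 0, "z": 0, "ax": 0, "ay": 0, "az": 5.2, "gripper": 0.55}, {"x": 5, "y": 36, "z": 0, "ax": 0, "ay": 0, "az": 0, "gripper": 0.55}, {"x": 5, "y": 36, "z": 0, "ax": 0, "ay": 0, "az": 0, "gripper": 0.55}]'

```text
clock: 18.77
position: [0.5601, -0.2336, 0.1469]
ee_rot: [0.047, 0.999, -0.001, 0.001]
ft_force: [1.6, 1.4, -0.1]
grip_width: 0.455
grasp_force: 0.0
```

Request:
apply_moves --rows '[{"x": 5, "y": 36, "z": 0, "ax": 0, "ay": 0, "az": 0, "gripper": 0.55}, {"x": 5, "y": 36, "z": 0, "ax": 0, "ay": 0, "az": 0, "gripper": 0.55}, {"x": 5, "y": 36, "z": 0, "ax": 0, "ay": 0, "az": 0, "gripper": 0.55}, {"x": 5, "y": 36, "z": 0, "ax": 0, "ay": 0, "az": 0, "gripper": 0.55}, {"x": 5, "y": 36, "z": 0, "ax": 0, "ay": 0, "az": 0, "gripper": 0.55}]'

```text
clock: 19.18
position: [0.5516, -0.0488, 0.1465]
ee_rot: [0.045, 0.999, 0.0, 0.0]
ft_force: [1.3, -0.8, -0.0]
grip_width: 0.446
grasp_force: 0.0
```

Request:
apply_moves --rows '[{"x": 5, "y": 36, "z": 0, "ax": 0, "ay": 0, "az": 0, "gripper": 0.55}, {"x": 5, "y": 36, "z": 0, "ax": 0, "ay": 0, "az": 0, "gripper": 0.55}, {"x": 5, "y": 36, "z": 0, "ax": 0, "ay": 0, "az": 0, "gripper": 0.55}, {"x": 5, "y": 36, "z": 0, "ax": 0, "ay": 0, "az": 0, "gripper": 0.55}, {"x": 6, "y": 36, "z": 0, "ax": 0, "ay": 0, "az": 0, "gripper": 0.55}]'

```text
clock: 19.6
position: [0.5419, 0.1329, 0.1466]
ee_rot: [0.045, 0.999, 0.0, 0.0]
ft_force: [2.0, -0.4, 0.1]
grip_width: 0.449
grasp_force: 0.0
```

Request:
apply_moves --rows '[{"x": 6, "y": 36, "z": 0, "ax": 0, "ay": 0, "az": 0, "gripper": 0.55}, {"x": 6, "y": 36, "z": 0, "ax": 0, "ay": 0, "az": 0, "gripper": 0.55}, {"x": 5, "y": 36, "z": 0, "ax": 0, "ay": 0, "az": 0, "gripper": 0.55}, {"x": 0, "y": 0, "z": 20, "ax": 0, "ay": 0, "az": 0, "gripper": 0.55}, {"x": 0, "y": 0, "z": 20, "ax": 0, "ay": 0, "az": 0, "gripper": 0.55}]'

```text
clock: 20.02
position: [0.5348, 0.2438, 0.1066]
ee_rot: [0.042, 0.999, 0.001, 0.001]
ft_force: [-1.2, -0.6, 0.6]
grip_width: 0.448
grasp_force: 0.0
```

Request:
apply_moves --rows '[{"x": 0, "y": 0, "z": 0, "ax": 0, "ay": 0, "az": 0, "gripper": 0.55}, {"x": 0, "y": 0, "z": 0, "ax": 0, "ay": 0, "az": 0, "gripper": 0.55}, {"x": 0, "y": 0, "z": 0, "ax": 0, "ay": 0, "az": 0, "gripper": 0.55}]'

```text
clock: 20.27
position: [0.5354, 0.2399, 0.107]
ee_rot: [0.045, 0.999, 0.0, 0.001]
ft_force: [0.7, 0.3, -0.4]
grip_width: 0.449
grasp_force: 0.0
```

Run:
```python
from h import *
go((.535,.245,.046),-.089);print(get_obs()["clock"])
```

```text
at [0.5354 0.2399 0.107 ] yaw -0.0904 tilt [0.001 0.001] az -0.1 then x 0.9 y 5.1 z 61.0
20.2667
```

Request:
apply_moves --rows '[{"x": 0.6, "y": 5, "z": 15, "ax": 0, "ay": 0, "az": 0, "gripper": 0.55}, {"x": 0, "y": 0, "z": 25, "ax": 0, "ay": 0, "az": 0, "gripper": 0.55}, {"x": 0, "y": 0, "z": 8, "ax": 0, "ay": 0, "az": 0, "gripper": 0.55}, {"x": 0, "y": 0, "z": 0, "ax": 0, "ay": 0, "az": 0, "gripper": 0.55}, {"x": 0, "y": 0, "z": 0, "ax": 0, "ay": 0, "az": 0, "gripper": 0.55}]'

```text
clock: 20.68
position: [0.535, 0.245, 0.0586]
ee_rot: [0.045, 0.999, 0.0, 0.0]
ft_force: [0.2, 0.4, 0.7]
grip_width: 0.449
grasp_force: 0.0
```

Request:
apply_moves --rows '[{"x": 0, "y": 0, "z": 0, "ax": 0, "ay": 0, "az": 0, "gripper": 0.55}, {"x": 0, "y": 0, "z": 0, "ax": 0, "ay": 0, "az": 0, "gripper": 0.55}]'

```text
clock: 20.85
position: [0.5354, 0.2455, 0.059]
ee_rot: [0.045, 0.999, 0.001, 0.001]
ft_force: [-0.8, -0.6, -0.1]
grip_width: 0.453
grasp_force: 0.0
```

Run:
```python
from h import *
go((.535,.245,.046),-.089)
```

```text
at [0.5354 0.2455 0.059 ] yaw -0.0896 tilt [0.002 0.001] az -0.0 then x 0.3 y -0.5 z 13.0
```

Request:
apply_moves --rows '[{"x": 0.3, "y": -0.5, "z": 9, "ax": 0, "ay": 0, "az": 0, "gripper": 0.55}, {"x": 0, "y": 0, "z": 3.5, "ax": 0, "ay": 0, "az": 0, "gripper": 0.55}, {"x": 0, "y": 0, "z": 0, "ax": 0, "ay": 0, "az": 0, "gripper": 0.55}, {"x": 0, "y": 0, "z": 0, "ax": 0, "ay": 0, "az": 0, "gripper": 0.55}]'

```text
clock: 21.18
position: [0.5339, 0.2447, 0.0446]
ee_rot: [0.045, 0.999, -0.0, -0.0]
ft_force: [0.1, -0.6, -0.0]
grip_width: 0.45
grasp_force: 0.0
```

Request:
apply_moves --rows '[{"x": 0, "y": 0, "z": 0, "ax": 0, "ay": 0, "az": 0, "gripper": 1}, {"x": 0, "y": 0, "z": 0, "ax": 0, "ay": 0, "az": 0, "gripper": 1}, {"x": 0, "y": 0, "z": 0, "ax": 0, "ay": 0, "az": 0, "gripper": 1}, {"x": 0, "y": 0, "z": 0, "ax": 0, "ay": 0, "az": 0, "gripper": 1}, {"x": 0, "y": 0, "z": 0, "ax": 0, "ay": 0, "az": 0, "gripper": 1}]'

```text
clock: 21.6
position: [0.5344, 0.245, 0.0453]
ee_rot: [0.045, 0.999, 0.0, 0.0]
ft_force: [-0.7, 0.2, 2.3]
grip_width: 0.152
grasp_force: 39.6
```

Request:
apply_moves --rows '[{"x": 8, "y": 0, "z": -0.3, "ax": 0, "ay": 0, "az": 0, "gripper": 1}, {"x": 12, "y": 0, "z": 0, "ax": 0, "ay": 0, "az": 0, "gripper": 1}, {"x": 14, "y": 0, "z": 0, "ax": 0, "ay": 0, "az": 0, "gripper": 1}, {"x": 12, "y": 0, "z": 0, "ax": 0, "ay": 0, "az": 0, "gripper": 1}, {"x": 9, "y": 0, "z": 0, "ax": 0, "ay": 0, "az": 0, "gripper": 1}]'

```text
clock: 22.02
position: [0.4781, 0.2499, 0.0453]
ee_rot: [0.044, 0.999, 0.0, -0.0]
ft_force: [0.1, 0.3, 0.1]
grip_width: 0.152
grasp_force: 39.3
```

Request:
apply_moves --rows '[{"x": 0, "y": 0, "z": 0, "ax": 0, "ay": 0, "az": 0, "gripper": 1}, {"x": 0, "y": 0, "z": -10, "ax": 0, "ay": 0, "az": 0, "gripper": 1}, {"x": 0, "y": 0, "z": -25, "ax": 0, "ay": 0, "az": 0, "gripper": 1}, {"x": 0, "y": 0, "z": -35, "ax": 0, "ay": 0, "az": 0, "gripper": 1}, {"x": 0, "y": 0, "z": -30, "ax": 0, "ay": 0, "az": 0, "gripper": 1}]'

```text
clock: 22.43
position: [0.4799, 0.2491, 0.1474]
ee_rot: [0.045, 0.999, -0.0, 0.0]
ft_force: [1.0, 0.5, -0.6]
grip_width: 0.158
grasp_force: 39.2
```

Request:
apply_moves --rows '[{"x": 0, "y": 0, "z": 0, "ax": 0, "ay": 0, "az": -5.2, "gripper": 1}, {"x": 0, "y": 0, "z": 0, "ax": 0, "ay": 0, "az": -5.2, "gripper": 1}, {"x": -3, "y": -16, "z": 0, "ax": 0, "ay": 0, "az": 0, "gripper": 1}, {"x": -3, "y": -34, "z": 0, "ax": 0, "ay": 0, "az": 0, "gripper": 1}, {"x": -3, "y": -34, "z": 0, "ax": 0, "ay": 0, "az": 0, "gripper": 1}]'

```text
clock: 22.85
position: [0.4966, 0.1665, 0.146]
ee_rot: [-0.047, 0.999, 0.0, 0.0]
ft_force: [0.3, 0.6, -1.4]
grip_width: 0.155
grasp_force: 39.2
```

Request:
apply_moves --rows '[{"x": -3, "y": -34, "z": 0, "ax": 0, "ay": 0, "az": 0, "gripper": 1}, {"x": -3, "y": -34, "z": 0, "ax": 0, "ay": 0, "az": 0, "gripper": 1}, {"x": -3, "y": -34, "z": 0, "ax": 0, "ay": 0, "az": 0, "gripper": 1}, {"x": -3, "y": -34, "z": 0, "ax": 0, "ay": 0, "az": 0, "gripper": 1}, {"x": -3, "y": -34, "z": 0, "ax": 0, "ay": 0, "az": 0, "gripper": 1}]'

```text
clock: 23.27
position: [0.5272, -0.0031, 0.1462]
ee_rot: [-0.046, 0.999, 0.0, 0.0]
ft_force: [0.3, -0.2, -0.3]
grip_width: 0.156
grasp_force: 39.2
```

Request:
apply_moves --rows '[{"x": -3, "y": -34, "z": 0, "ax": 0, "ay": 0, "az": 0, "gripper": 1}, {"x": -3, "y": -34, "z": 0, "ax": 0, "ay": 0, "az": 0, "gripper": 1}, {"x": -3, "y": -34, "z": 0, "ax": 0, "ay": 0, "az": 0, "gripper": 1}, {"x": 0, "y": -25, "z": 0, "ax": 0, "ay": 0, "az": 0, "gripper": 1}, {"x": 0, "y": 0, "z": 0, "ax": 0, "ay": 0, "az": 0, "gripper": 1}]'

```text
clock: 23.68
position: [0.547, -0.1338, 0.1464]
ee_rot: [-0.042, 0.999, -0.002, 0.0]
ft_force: [-0.7, -0.2, -0.5]
grip_width: 0.153
grasp_force: 39.3
```

Request:
apply_moves --rows '[{"x": 0, "y": 0, "z": 25, "ax": 0, "ay": 0, "az": 0, "gripper": 1}, {"x": 0, "y": 0, "z": 20, "ax": 0, "ay": 0, "az": 0, "gripper": 1}, {"x": 0, "y": 0, "z": 0, "ax": 0, "ay": 0, "az": 0, "gripper": 1}, {"x": 0, "y": 0, "z": 0, "ax": 0, "ay": 0, "az": 0, "gripper": 1}, {"x": 0, "y": 0, "z": 0, "ax": 0, "ay": 0, "az": 0, "gripper": 1}]'

```text
clock: 24.1
position: [0.548, -0.1268, 0.1016]
ee_rot: [-0.046, 0.999, -0.0, 0.001]
ft_force: [-0.1, -0.3, -0.6]
grip_width: 0.153
grasp_force: 39.3
```

Run:
```python
from h import *
go((.548,-.1263,.0373),.092)
o=get_obs();print(o["grip_width"]*85,o["grasp_force"],o["ft_force"],o["clock"])
```

```text
at [ 0.548  -0.1268  0.1016] yaw 0.0922 tilt [ 0.001 -0.   ] az 0.0 then x -0.0 y 0.5 z 64.3
12.990256516246124 39.254345297813416 [-0.11911148 -0.32796654 -0.5803323 ] 24.1
```

Request:
apply_moves --rows '[{"x": 0, "y": 0.5, "z": 25, "ax": 0, "ay": 0, "az": 0, "gripper": 1}, {"x": 0, "y": 0, "z": 18, "ax": 0, "ay": 0, "az": 0, "gripper": 1}, {"x": 0, "y": 0, "z": 10, "ax": 0, "ay": 0, "az": 0, "gripper": 1}, {"x": 0, "y": 0, "z": 5, "ax": 0, "ay": 0, "az": 0, "gripper": 1}, {"x": 0, "y": 0, "z": 0, "ax": 0, "ay": 0, "az": 0, "gripper": 1}]'

```text
clock: 24.52
position: [0.5474, -0.1261, 0.0424]
ee_rot: [-0.046, 0.999, -0.0, -0.0]
ft_force: [-0.3, 0.5, -0.9]
grip_width: 0.154
grasp_force: 39.3
```

Request:
apply_moves --rows '[{"x": 0, "y": 0, "z": 0, "ax": 0, "ay": 0, "az": 0, "gripper": 1}, {"x": 0, "y": 0, "z": 0, "ax": 0, "ay": 0, "az": 0, "gripper": 1}]'

```text
clock: 24.68
position: [0.5481, -0.1263, 0.0435]
ee_rot: [-0.046, 0.999, -0.0, 0.001]
ft_force: [0.4, 1.5, -0.0]
grip_width: 0.152
grasp_force: 39.3
```

Run:
```python
from h import *
go((.548,-.1263,.0373),.092)
```

```text
at [ 0.5481 -0.1263  0.0435] yaw 0.0923 tilt [ 0.002 -0.   ] az 0.0 then x 0.1 y -0.0 z 6.2
```

Request:
apply_moves --rows '[{"x": 0, "y": 0, "z": 4.5, "ax": 0, "ay": 0, "az": 0, "gripper": 1}, {"x": 0, "y": 0, "z": 0, "ax": 0, "ay": 0, "az": 0, "gripper": 1}, {"x": 0, "y": 0, "z": 0, "ax": 0, "ay": 0, "az": 0, "gripper": 1}]'

```text
clock: 24.93
position: [0.5473, -0.126, 0.0379]
ee_rot: [-0.046, 0.999, 0.0, -0.0]
ft_force: [-0.4, -0.7, 0.1]
grip_width: 0.157
grasp_force: 39.3
```

Request:
apply_moves --rows '[{"x": 0, "y": 0, "z": 1, "ax": 0, "ay": 0, "az": 0, "gripper": 1}, {"x": 0, "y": 0, "z": 0, "ax": 0, "ay": 0, "az": 0, "gripper": 1}, {"x": 0, "y": 0, "z": 0, "ax": 0, "ay": 0, "az": 0, "gripper": 1}]'

```text
clock: 25.18
position: [0.5475, -0.1261, 0.0373]
ee_rot: [-0.046, 0.999, 0.0, 0.0]
ft_force: [-1.1, 0.7, 5.0]
grip_width: 0.153
grasp_force: 40.0
```

Request:
apply_moves --rows '[{"x": 0, "y": 0, "z": 0.7, "ax": 0, "ay": 0, "az": 0, "gripper": 1}, {"x": 0, "y": 0, "z": 0, "ax": 0, "ay": 0, "az": 0, "gripper": 1}, {"x": 0, "y": 0, "z": 0, "ax": 0, "ay": 0, "az": 0, "gripper": 1}]'

```text
clock: 25.43
position: [0.5475, -0.1261, 0.0373]
ee_rot: [-0.046, 0.999, 0.0, 0.0]
ft_force: [-6.7, 2.3, 14.3]
grip_width: 0.158
grasp_force: 41.2
```

Seated. Releasing and going for yellow.

Request:
apply_moves --rows '[{"x": 0, "y": 0, "z": -1.2, "ax": 0, "ay": 0, "az": 0, "gripper": 0.75}, {"x": 0, "y": 0, "z": 0, "ax": 0, "ay": 0, "az": 0, "gripper": 0.75}, {"x": 0, "y": 0, "z": 0, "ax": 0, "ay": 0, "az": 0, "gripper": 0.75}, {"x": 0, "y": 0, "z": -12, "ax": 0, "ay": 0, "az": 0, "gripper": 0.75}, {"x": 0, "y": 0, "z": -30, "ax": 0, "ay": 0, "az": 0, "gripper": 0.75}]'

```text
clock: 25.85
position: [0.545, -0.1256, 0.0771]
ee_rot: [-0.046, 0.999, 0.0, -0.003]
ft_force: [0.0, -0.0, 0.2]
grip_width: 0.251
grasp_force: 0.0
```

Request:
apply_moves --rows '[{"x": 0, "y": 0, "z": -35, "ax": 0, "ay": 0, "az": 0, "gripper": 0.55}, {"x": 0, "y": 0, "z": -32, "ax": 0, "ay": 0, "az": 5.2, "gripper": 0.55}, {"x": 0, "y": 0, "z": 0, "ax": 0, "ay": 0, "az": 5.2, "gripper": 0.55}, {"x": 4, "y": 36, "z": 0, "ax": 0, "ay": 0, "az": 0, "gripper": 0.55}, {"x": 4, "y": 36, "z": 0, "ax": 0, "ay": 0, "az": 0, "gripper": 0.55}]'

```text
clock: 26.27
position: [0.5459, -0.0551, 0.1479]
ee_rot: [0.047, 0.999, -0.0, 0.001]
ft_force: [2.1, 1.3, 0.7]
grip_width: 0.445
grasp_force: 0.0
```

Request:
apply_moves --rows '[{"x": 4, "y": 36, "z": 0, "ax": 0, "ay": 0, "az": 0, "gripper": 0.55}, {"x": 4, "y": 36, "z": 0, "ax": 0, "ay": 0, "az": 0, "gripper": 0.55}, {"x": 4, "y": 36, "z": 0, "ax": 0, "ay": 0, "az": 0, "gripper": 0.55}, {"x": 4, "y": 36, "z": 0, "ax": 0, "ay": 0, "az": 0, "gripper": 0.55}, {"x": 4, "y": 36, "z": 0, "ax": 0, "ay": 0, "az": 0, "gripper": 0.55}]'

```text
clock: 26.68
position: [0.5417, 0.1291, 0.1473]
ee_rot: [0.045, 0.999, 0.0, 0.0]
ft_force: [0.6, -0.7, 0.2]
grip_width: 0.449
grasp_force: 0.0
```

Request:
apply_moves --rows '[{"x": 4, "y": 36, "z": 0, "ax": 0, "ay": 0, "az": 0, "gripper": 0.55}, {"x": 4, "y": 36, "z": 0, "ax": 0, "ay": 0, "az": 0, "gripper": 0.55}, {"x": 4, "y": 36, "z": 0, "ax": 0, "ay": 0, "az": 0, "gripper": 0.55}, {"x": 4, "y": 36, "z": 0, "ax": 0, "ay": 0, "az": 0, "gripper": 0.55}, {"x": 0, "y": 27, "z": 0, "ax": 0, "ay": 0, "az": 0, "gripper": 0.55}]'

```text
clock: 27.1
position: [0.54, 0.3029, 0.1471]
ee_rot: [0.043, 0.999, 0.001, -0.0]
ft_force: [0.1, 0.3, 0.1]
grip_width: 0.449
grasp_force: 0.0
```

Request:
apply_moves --rows '[{"x": 0, "y": 0, "z": 20, "ax": 0, "ay": 0, "az": 0, "gripper": 0.55}, {"x": 0, "y": 0, "z": 20, "ax": 0, "ay": 0, "az": 0, "gripper": 0.55}, {"x": 0, "y": 0, "z": 0, "ax": 0, "ay": 0, "az": 0, "gripper": 0.55}, {"x": 0, "y": 0, "z": 0, "ax": 0, "ay": 0, "az": 0, "gripper": 0.55}, {"x": 0, "y": 0, "z": 0, "ax": 0, "ay": 0, "az": 0, "gripper": 0.55}]'

```text
clock: 27.52
position: [0.5419, 0.2989, 0.1078]
ee_rot: [0.045, 0.999, 0.0, 0.001]
ft_force: [-0.5, -0.0, -0.3]
grip_width: 0.453
grasp_force: 0.0
```

Run:
```python
from h import *
go((.541,.2993,.046),-.089);print(get_obs()["clock"])
```

```text
at [0.5419 0.2989 0.1078] yaw -0.0901 tilt [0.001 0.001] az -0.1 then x 0.9 y 0.3 z 61.8
27.5167
```

Request:
apply_moves --rows '[{"x": 0.5, "y": 0.3, "z": 15, "ax": 0, "ay": 0, "az": 0, "gripper": 0.55}, {"x": 0, "y": 0, "z": 25, "ax": 0, "ay": 0, "az": 0, "gripper": 0.55}, {"x": 0, "y": 0, "z": 9, "ax": 0, "ay": 0, "az": 0, "gripper": 0.55}, {"x": 0, "y": 0, "z": 0, "ax": 0, "ay": 0, "az": 0, "gripper": 0.55}, {"x": 0, "y": 0, "z": 0, "ax": 0, "ay": 0, "az": 0, "gripper": 0.55}]'

```text
clock: 27.93
position: [0.5411, 0.2994, 0.0583]
ee_rot: [0.045, 0.999, 0.0, 0.0]
ft_force: [0.8, -0.4, 0.1]
grip_width: 0.455
grasp_force: 0.0
```

Request:
apply_moves --rows '[{"x": 0, "y": 0, "z": 0, "ax": 0, "ay": 0, "az": 0, "gripper": 0.55}, {"x": 0, "y": 0, "z": 0, "ax": 0, "ay": 0, "az": 0, "gripper": 0.55}]'

```text
clock: 28.1
position: [0.5415, 0.2998, 0.0589]
ee_rot: [0.045, 0.999, 0.001, 0.001]
ft_force: [-0.3, -0.1, -0.2]
grip_width: 0.454
grasp_force: 0.0
```

Run:
```python
from h import *
go((.541,.2993,.046),-.089)
```

```text
at [0.5415 0.2998 0.0589] yaw -0.0894 tilt [0.002 0.001] az -0.0 then x 0.5 y -0.6 z 12.9
```

Request:
apply_moves --rows '[{"x": 0, "y": -0.5, "z": 9, "ax": 0, "ay": 0, "az": 0, "gripper": 0.55}, {"x": 0, "y": 0, "z": 3.3, "ax": 0, "ay": 0, "az": 0, "gripper": 0.55}, {"x": 0, "y": 0, "z": 0, "ax": 0, "ay": 0, "az": 0, "gripper": 0.55}, {"x": 0, "y": 0, "z": 0, "ax": 0, "ay": 0, "az": 0, "gripper": 0.55}]'

```text
clock: 28.43
position: [0.5404, 0.2989, 0.0446]
ee_rot: [0.045, 0.999, -0.0, -0.0]
ft_force: [0.5, 0.2, 0.4]
grip_width: 0.452
grasp_force: 0.0
```

Request:
apply_moves --rows '[{"x": 0, "y": 0, "z": 0, "ax": 0, "ay": 0, "az": 0, "gripper": 1}, {"x": 0, "y": 0, "z": 0, "ax": 0, "ay": 0, "az": 0, "gripper": 1}, {"x": 0, "y": 0, "z": 0, "ax": 0, "ay": 0, "az": 0, "gripper": 1}, {"x": 0, "y": 0, "z": 0, "ax": 0, "ay": 0, "az": 0, "gripper": 1}, {"x": 0, "y": 0, "z": 0, "ax": 0, "ay": 0, "az": 0, "gripper": 1}]'

```text
clock: 28.85
position: [0.5409, 0.2992, 0.0453]
ee_rot: [0.045, 0.999, 0.0, 0.0]
ft_force: [0.2, -0.1, 1.8]
grip_width: 0.155
grasp_force: 39.4
```

Request:
apply_moves --rows '[{"x": 8, "y": 0, "z": -0.3, "ax": 0, "ay": 0, "az": 0, "gripper": 1}, {"x": 12, "y": 0, "z": 0, "ax": 0, "ay": 0, "az": 0, "gripper": 1}, {"x": 14, "y": 0, "z": 0, "ax": 0, "ay": 0, "az": 0, "gripper": 1}, {"x": 12, "y": 0, "z": 0, "ax": 0, "ay": 0, "az": 0, "gripper": 1}, {"x": 9, "y": 0, "z": 0, "ax": 0, "ay": 0, "az": 0, "gripper": 1}]'

```text
clock: 29.27
position: [0.4845, 0.3041, 0.0453]
ee_rot: [0.044, 0.999, 0.0, -0.0]
ft_force: [0.2, 0.2, -0.1]
grip_width: 0.151
grasp_force: 39.1
```

Request:
apply_moves --rows '[{"x": 0, "y": 0, "z": 0, "ax": 0, "ay": 0, "az": 0, "gripper": 1}, {"x": 0, "y": 0, "z": -10, "ax": 0, "ay": 0, "az": 0, "gripper": 1}, {"x": 0, "y": 0, "z": -25, "ax": 0, "ay": 0, "az": 0, "gripper": 1}, {"x": 0, "y": 0, "z": -35, "ax": 0, "ay": 0, "az": 0, "gripper": 1}, {"x": 0, "y": 0, "z": -30, "ax": 0, "ay": 0, "az": 0, "gripper": 1}]'

```text
clock: 29.68
position: [0.4865, 0.3032, 0.1474]
ee_rot: [0.045, 0.999, -0.0, 0.0]
ft_force: [0.6, 0.5, 0.2]
grip_width: 0.157
grasp_force: 39.1
```

Request:
apply_moves --rows '[{"x": 0, "y": 0, "z": 0, "ax": 0, "ay": 0, "az": -5.2, "gripper": 1}, {"x": 0, "y": 0, "z": 0, "ax": 0, "ay": 0, "az": -5.2, "gripper": 1}, {"x": -2, "y": -16, "z": 0, "ax": 0, "ay": 0, "az": 0, "gripper": 1}, {"x": -2, "y": -34, "z": 0, "ax": 0, "ay": 0, "az": 0, "gripper": 1}, {"x": -2, "y": -34, "z": 0, "ax": 0, "ay": 0, "az": 0, "gripper": 1}]'

```text
clock: 30.1
position: [0.4999, 0.2197, 0.1455]
ee_rot: [-0.046, 0.999, -0.0, 0.0]
ft_force: [1.5, -0.6, -1.1]
grip_width: 0.153
grasp_force: 39.1
```

Request:
apply_moves --rows '[{"x": -2, "y": -34, "z": 0, "ax": 0, "ay": 0, "az": 0, "gripper": 1}, {"x": -2, "y": -34, "z": 0, "ax": 0, "ay": 0, "az": 0, "gripper": 1}, {"x": -2, "y": -34, "z": 0, "ax": 0, "ay": 0, "az": 0, "gripper": 1}, {"x": -2, "y": -34, "z": 0, "ax": 0, "ay": 0, "az": 0, "gripper": 1}, {"x": -2, "y": -34, "z": 0, "ax": 0, "ay": 0, "az": 0, "gripper": 1}]'

```text
clock: 30.52
position: [0.5253, 0.0495, 0.1457]
ee_rot: [-0.045, 0.999, -0.0, 0.0]
ft_force: [0.8, 0.5, -0.7]
grip_width: 0.155
grasp_force: 39.1
```

Request:
apply_moves --rows '[{"x": -2, "y": -34, "z": 0, "ax": 0, "ay": 0, "az": 0, "gripper": 1}, {"x": -2, "y": -34, "z": 0, "ax": 0, "ay": 0, "az": 0, "gripper": 1}, {"x": -2, "y": -34, "z": 0, "ax": 0, "ay": 0, "az": 0, "gripper": 1}, {"x": -1, "y": -34, "z": 0, "ax": 0, "ay": 0, "az": 0, "gripper": 1}, {"x": 0, "y": -34, "z": 0, "ax": 0, "ay": 0, "az": 0, "gripper": 1}]'

```text
clock: 30.93
position: [0.5477, -0.119, 0.1457]
ee_rot: [-0.045, 0.999, -0.0, 0.0]
ft_force: [0.1, 0.4, 0.1]
grip_width: 0.152
grasp_force: 39.1
```

Request:
apply_moves --rows '[{"x": 0, "y": -34, "z": 0, "ax": 0, "ay": 0, "az": 0, "gripper": 1}, {"x": 0, "y": -36, "z": 0, "ax": 0, "ay": 0, "az": 0, "gripper": 1}, {"x": 0, "y": 0, "z": 0, "ax": 0, "ay": 0, "az": 0, "gripper": 1}, {"x": 0, "y": 0, "z": 0, "ax": 0, "ay": 0, "az": 0, "gripper": 1}, {"x": 0, "y": 0, "z": 0, "ax": 0, "ay": 0, "az": 0, "gripper": 1}]'

```text
clock: 31.35
position: [0.554, -0.1864, 0.1453]
ee_rot: [-0.045, 0.999, 0.0, -0.0]
ft_force: [0.4, 0.9, -0.8]
grip_width: 0.156
grasp_force: 39.2
```

Run:
```python
from h import *
go((.5541,-.1858,.0373),.092)
o=get_obs();print(o["grip_width"]*85,o["grasp_force"],o["ft_force"],o["clock"])
```

```text
at [ 0.554  -0.1864  0.1453] yaw 0.0901 tilt [-0.001  0.   ] az -0.1 then x -0.2 y 0.6 z 108.0
13.22129920119263 39.19524908065796 [ 0.43549075  0.90037449 -0.7970009 ] 31.35
```

Request:
apply_moves --rows '[{"x": 0, "y": 0.5, "z": 30, "ax": 0, "ay": 0, "az": -0.1, "gripper": 1}, {"x": 0, "y": 0, "z": 30, "ax": 0, "ay": 0, "az": 0, "gripper": 1}, {"x": 0, "y": 0, "z": 22, "ax": 0, "ay": 0, "az": 0, "gripper": 1}, {"x": 0, "y": 0, "z": 12, "ax": 0, "ay": 0, "az": 0, "gripper": 1}, {"x": 0, "y": 0, "z": 5, "ax": 0, "ay": 0, "az": 0, "gripper": 1}]'

```text
clock: 31.77
position: [0.5535, -0.1839, 0.0446]
ee_rot: [-0.048, 0.999, 0.0, -0.001]
ft_force: [-0.0, 0.4, -0.5]
grip_width: 0.156
grasp_force: 39.2
```

Request:
apply_moves --rows '[{"x": 0, "y": 0, "z": 0, "ax": 0, "ay": 0, "az": 0, "gripper": 1}, {"x": 0, "y": 0, "z": 0, "ax": 0, "ay": 0, "az": 0, "gripper": 1}, {"x": 0, "y": 0, "z": 0, "ax": 0, "ay": 0, "az": 0, "gripper": 1}]'

```text
clock: 32.02
position: [0.5552, -0.1855, 0.0478]
ee_rot: [-0.047, 0.999, -0.0, 0.001]
ft_force: [1.0, 0.6, -0.5]
grip_width: 0.151
grasp_force: 39.2
```

Run:
```python
from h import *
go((.5541,-.1858,.0373),.092)
```

```text
at [ 0.5552 -0.1855  0.0478] yaw 0.0942 tilt [ 0.002 -0.   ] az 0.1 then x 1.2 y -0.2 z 10.5
```

Request:
apply_moves --rows '[{"x": 0.6, "y": 0, "z": 6, "ax": 0, "ay": 0, "az": 0.1, "gripper": 1}, {"x": 0, "y": 0, "z": 2.5, "ax": 0, "ay": 0, "az": 0, "gripper": 1}, {"x": 0, "y": 0, "z": 0, "ax": 0, "ay": 0, "az": 0, "gripper": 1}, {"x": 0, "y": 0, "z": 0, "ax": 0, "ay": 0, "az": 0, "gripper": 1}]'

```text
clock: 32.35
position: [0.5536, -0.1854, 0.0378]
ee_rot: [-0.046, 0.999, 0.0, -0.0]
ft_force: [-0.5, -0.7, -0.8]
grip_width: 0.153
grasp_force: 39.2
```

Request:
apply_moves --rows '[{"x": 0, "y": 0, "z": 0.8, "ax": 0, "ay": 0, "az": 0, "gripper": 1}, {"x": 0, "y": 0, "z": 0, "ax": 0, "ay": 0, "az": 0, "gripper": 1}, {"x": 0, "y": 0, "z": 0, "ax": 0, "ay": 0, "az": 0, "gripper": 1}]'

```text
clock: 32.6
position: [0.5538, -0.1855, 0.0373]
ee_rot: [-0.046, 0.999, 0.0, 0.0]
ft_force: [-1.0, 1.3, 3.8]
grip_width: 0.153
grasp_force: 39.7
```

Request:
apply_moves --rows '[{"x": 0, "y": 0, "z": 0.7, "ax": 0, "ay": 0, "az": 0, "gripper": 1}, {"x": 0, "y": 0, "z": 0, "ax": 0, "ay": 0, "az": 0, "gripper": 1}, {"x": 0, "y": 0, "z": 0, "ax": 0, "ay": 0, "az": 0, "gripper": 1}]'

```text
clock: 32.85
position: [0.5538, -0.1855, 0.0373]
ee_rot: [-0.046, 0.999, 0.0, 0.0]
ft_force: [-5.2, 2.9, 12.5]
grip_width: 0.155
grasp_force: 41.0
```

Request:
apply_moves --rows '[{"x": 0, "y": 0, "z": -1.2, "ax": 0, "ay": 0, "az": 0, "gripper": 0.75}, {"x": 0, "y": 0, "z": 0, "ax": 0, "ay": 0, "az": 0, "gripper": 0.75}, {"x": 0, "y": 0, "z": 0, "ax": 0, "ay": 0, "az": 0, "gripper": 0.75}, {"x": 0, "y": 0, "z": -12, "ax": 0, "ay": 0, "az": 0, "gripper": 0.75}, {"x": 0, "y": 0, "z": -30, "ax": 0, "ay": 0, "az": 0, "gripper": 0.75}]'

```text
clock: 33.27
position: [0.5515, -0.1846, 0.0773]
ee_rot: [-0.046, 0.999, 0.0, -0.003]
ft_force: [-0.4, 0.2, -0.3]
grip_width: 0.246
grasp_force: 0.0
```

Request:
apply_moves --rows '[{"x": 0, "y": 0, "z": -35, "ax": 0, "ay": 0, "az": 0, "gripper": 0.55}, {"x": 0, "y": 0, "z": -35, "ax": 0, "ay": 0, "az": 0, "gripper": 0.55}, {"x": 20, "y": 30, "z": 0, "ax": 0, "ay": 0, "az": 0, "gripper": 0.55}, {"x": 20, "y": 30, "z": 0, "ax": 0, "ay": 0, "az": 0, "gripper": 0.55}, {"x": 20, "y": 30, "z": 0, "ax": 0, "ay": 0, "az": 0, "gripper": 0.55}]'

```text
clock: 33.68
position: [0.485, -0.1011, 0.1503]
ee_rot: [-0.045, 0.999, -0.0, 0.001]
ft_force: [-0.3, 0.7, 0.6]
grip_width: 0.45
grasp_force: 0.0
```

Request:
apply_moves --rows '[{"x": 20, "y": 30, "z": 0, "ax": 0, "ay": 0, "az": 0, "gripper": 0.55}, {"x": 20, "y": 30, "z": 0, "ax": 0, "ay": 0, "az": 0, "gripper": 0.55}, {"x": 0, "y": 30, "z": 0, "ax": 0, "ay": 0, "az": 0, "gripper": 0.55}, {"x": 0, "y": 0, "z": 0, "ax": 0, "ay": 0, "az": 0, "gripper": 0.55}, {"x": 0, "y": 0, "z": 0, "ax": 0, "ay": 0, "az": 0, "gripper": 0.55}]'

```text
clock: 34.1
position: [0.4376, -0.0141, 0.1503]
ee_rot: [-0.048, 0.999, 0.001, 0.001]
ft_force: [-0.8, -0.6, -0.2]
grip_width: 0.45
grasp_force: 0.0
```

Run:
```python
from h import *
c=camera("top");crop(c["color"],140,170,400,130,2,"pics/end.png");print(get_obs()["clock"])
```

```text
34.15
```

View pics/end.png

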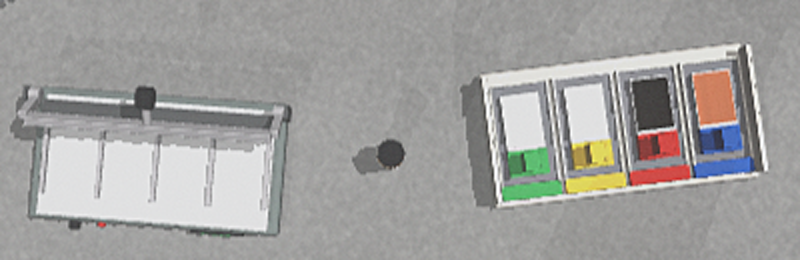

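All four plates lie flat in their matching seats and the bar stands open with its knob at (145,97). The jar is untouched and the robot is clear, so I'm handing in.

```bash
python3 -c "
from workcell import *
print(hand_in())"
```

```text
the job is handed in; nothing more can be done
None
```

The clamp bar stands open at about 1.2 rad, all four plates lie flat in the seats of their own colour, and the job was handed in at about 34 s; hand-in returned no verdict.

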